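# Charge the bead mill and hold its lid at the balance point

## Task

Scoop the white grinding balls from the tray with the steel scoop and tip at least three of them into the mill's round chamber, touching the balls only with the scoop and spilling none, then stand the scoop upright back in its tray. The lid's stay is missing, so next take the lid by its bar handle, swing it up until it stands straight up at its balance point, never letting it fall over towards the chamber, and finish still gripping it there, steady, while I fit the new seal. Leave the other things on the bench where they are.

Things in the scene. Friction and masses are not known exactly. Their poses are not given: they have to be found in the camera images.
- tray: Narrow grey tray fixed to the bench, 262 x 76 mm outside, inside 66 mm wide (its y); origin on the bench, under the middle of its width. Flat floor from x = -115 to 100 mm, then a 45 degree ramp up to the rim at x = 137 mm. Floor 8 mm above the bench, rim at 45 mm. Its +x points to the far end, where the balls start; the scoop starts in the -x half.
- scoop_grip (a point): Steel hand scoop with a black upright handle, about 0.12 kg, standing loose in the tray, mouth to the tray's +x end. This point is on the handle's axis, 105 mm above the scoop's flat underside; axes: x towards the open mouth, z up. The black grip is 14 mm thick (x), 20 mm wide (y), from 74 to 134 mm above the underside. The back of the pan is 7 mm behind this point in x.
- scoop_lip (a point): Middle of the scoop's front lip, at the underside: 65 mm ahead (x) of and 105 mm below the handle point. The pan is 60 mm wide (y), floor 2 mm thick, side walls 26 mm high, sloping down to the lip. It fits the tray with 3 mm to spare each side: pushed along, then with the lip up the ramp while tipping back, it takes the balls; tipped back 0.25 rad it keeps them.
- scoop_load (a point): Point inside the scoop's pan where the load lies, 12 mm above its underside, 25 mm ahead of the handle point.
- mill: White bead mill fixed to the bench, deck 170 (its x) x 250 (its y) mm and 40 mm high, with a 105 mm high control box behind the deck (x 85 to 155 mm). Origin under the deck's centre on the bench, z up. The lid's hinge lies over y = 0 along x.
- chamber (a point): Point on the axis of the mill's open round steel chamber, 15 mm above its inner floor (floor 45 mm, rim 96 mm above the bench; inner radius 45, outer 50 mm). It lies at mill y = -60 mm.
- lid_hinge (a point): Middle of the lid's hinge, at mill x = 0, y = 0, 105 mm above the bench; hinge axis is the mill's x.
- lid_bar (a point): Middle of the lid's handle: a round steel bar 12 mm thick, parallel to the hinge and 140 mm from it, carried by two side arms 80 mm apart; 41 mm free gap between the bar's centre line and the lid plate (100 x 85 x 8 mm).
- lid (a joint): Angle of the lid, rad: 0 lying back on its stops 0.25 rad above level, away from the chamber (start), 1.321 standing straight up over the hinge (its balance point), 2.85 shut over the chamber. It has no stay and nearly no friction: let go, it falls one way or the other. About 0.3 kg.
- ball0_center (a point): Centre of ceramic grinding ball 1 of 5, white, 16 mm across, about 13 g.
- ball1_center (a point): Centre of ceramic grinding ball 2 of 5, white, 16 mm across, about 13 g.
- ball2_center (a point): Centre of ceramic grinding ball 3 of 5, white, 16 mm across, about 13 g.
- ball3_center (a point): Centre of ceramic grinding ball 4 of 5, white, 16 mm across, about 13 g.
- ball4_center (a point): Centre of ceramic grinding ball 5 of 5, white, 16 mm across, about 13 g.
- beaker: Bystander, loose: glass beaker, 68 mm wide, 85 mm high; origin at the centre of its underside.
- flask: Bystander, loose: volumetric flask with a long neck, 72 mm wide, 155 mm high; origin at the centre of its underside.
- jar: Bystander, loose: squat jar with a cap, 60 mm wide, 70 mm high; origin at the centre of its underside.
- bottle: Bystander, loose: white capped bottle, 64 mm wide, 160 mm high; origin at the centre of its underside.
- mortar: Bystander, loose: white mortar bowl, 90 mm wide, 50 mm high; origin at the centre of its underside.
- clip: Bystander, loose: small grey block, 70 x 45 x 12 mm, with a steel stub 16 mm wide on top, 32 mm high in all; origin at the centre of its underside.
Things that resemble listed ones, but are neither listed nor needed, are in the scene too. Leave any orange look-alike of the part that bears scoop_grip alone.

How it is judged:
On the way, in this order (a step that is already met when the one before it is completed fails the run):
1. the scoop, lifted well clear of the tray, carries at least three balls (height (world z) of scoop_load above 0.075 m and (distance between each of ball0_center, ball1_center, ball2_center and scoop_load below 0.042 m or distance between each of ball0_center, ball1_center, ball3_center and scoop_load below 0.042 m or distance between each of ball0_center, ball1_center, ball4_center and scoop_load below 0.042 m or distance between each of ball0_center, ball2_center, ball3_center and scoop_load below 0.042 m or distance between each of ball0_center, ball2_center, ball4_center and scoop_load below 0.042 m or distance between each of ball0_center, ball3_center, ball4_center and scoop_load below 0.042 m or distance between each of ball1_center, ball2_center, ball3_center and scoop_load below 0.042 m or distance between each of ball1_center, ball2_center, ball4_center and scoop_load below 0.042 m or distance between each of ball1_center, ball3_center, ball4_center and scoop_load below 0.042 m or distance between each of ball2_center, ball3_center, ball4_center and scoop_load below 0.042 m)), for 0.2 s.
2. at least three balls lie in the mill's chamber ((distance between each of ball0_center, ball1_center, ball2_center and chamber below 0.044 m or distance between each of ball0_center, ball1_center, ball3_center and chamber below 0.044 m or distance between each of ball0_center, ball1_center, ball4_center and chamber below 0.044 m or distance between each of ball0_center, ball2_center, ball3_center and chamber below 0.044 m or distance between each of ball0_center, ball2_center, ball4_center and chamber below 0.044 m or distance between each of ball0_center, ball3_center, ball4_center and chamber below 0.044 m or distance between each of ball1_center, ball2_center, ball3_center and chamber below 0.044 m or distance between each of ball1_center, ball2_center, ball4_center and chamber below 0.044 m or distance between each of ball1_center, ball3_center, ball4_center and chamber below 0.044 m or distance between each of ball2_center, ball3_center, ball4_center and chamber below 0.044 m)), for 0.2 s.
3. the scoop stands in its tray, let go (x of scoop_grip in the frame of tray between -0.13 and 0.13 m and y of scoop_grip in the frame of tray between -0.04 and 0.04 m and height (world z) of scoop_grip below 0.122 m and angle between scoop_grip's own z axis and vertical below 0.25 rad and contact force between the fingers and scoop below 0.05 N), for 0.2 s.
4. the lid is gripped and still, straight up (value of joint lid between 1.231 and 1.411 rad and velocity of joint lid between -0.06 and 0.06 rad/s and contact force between the fingers and lid above 0.8 N and distance between the grasp point and lid_bar below 0.04 m), for 0.3 s.
At the end, for the whole second after the job is handed in: Lid gripped at its bar (over 0.8 N, grasp point within 40 mm), still, within 0.09 rad of straight up, nothing else touching it; three or more balls in the chamber, the others there or in the tray; scoop standing in the tray within 0.25 rad of upright, let go (all of step 3 and all of step 4 and (distance between each of ball0_center, ball1_center, ball2_center and chamber below 0.044 m or distance between each of ball0_center, ball1_center, ball3_center and chamber below 0.044 m or distance between each of ball0_center, ball1_center, ball4_center and chamber below 0.044 m or distance between each of ball0_center, ball2_center, ball3_center and chamber below 0.044 m or distance between each of ball0_center, ball2_center, ball4_center and chamber below 0.044 m or distance between each of ball0_center, ball3_center, ball4_center and chamber below 0.044 m or distance between each of ball1_center, ball2_center, ball3_center and chamber below 0.044 m or distance between each of ball1_center, ball2_center, ball4_center and chamber below 0.044 m or distance between each of ball1_center, ball3_center, ball4_center and chamber below 0.044 m or distance between each of ball2_center, ball3_center, ball4_center and chamber below 0.044 m) and (distance between ball0_center and chamber below 0.044 m or (x of ball0_center in the frame of tray between -0.12 and 0.142 m and y of ball0_center in the frame of tray between -0.037 and 0.037 m and z of ball0_center in the frame of tray below 0.06 m)) and (distance between ball1_center and chamber below 0.044 m or (x of ball1_center in the frame of tray between -0.12 and 0.142 m and y of ball1_center in the frame of tray between -0.037 and 0.037 m and z of ball1_center in the frame of tray below 0.06 m)) and (distance between ball2_center and chamber below 0.044 m or (x of ball2_center in the frame of tray between -0.12 and 0.142 m and y of ball2_center in the frame of tray between -0.037 and 0.037 m and z of ball2_center in the frame of tray below 0.06 m)) and (distance between ball3_center and chamber below 0.044 m or (x of ball3_center in the frame of tray between -0.12 and 0.142 m and y of ball3_center in the frame of tray between -0.037 and 0.037 m and z of ball3_center in the frame of tray below 0.06 m)) and (distance between ball4_center and chamber below 0.044 m or (x of ball4_center in the frame of tray between -0.12 and 0.142 m and y of ball4_center in the frame of tray between -0.037 and 0.037 m and z of ball4_center in the frame of tray below 0.06 m)) and contact force between lid and beaker below 0.05 N and contact force between lid and flask below 0.05 N and contact force between lid and jar below 0.05 N and contact force between lid and bottle below 0.05 N and contact force between lid and mortar below 0.05 N and contact force between lid and clip below 0.05 N and contact force between lid and scoop below 0.05 N); the arm keeps its last pose, push and grip.
It fails at once if the lid goes more than 0.3 rad over its balance point towards the chamber (value of joint lid above 1.62 rad).
It fails at once if the fingers touch a ball (contact force between the fingers and ball0 above 0.1 N or contact force between the fingers and ball1 above 0.1 N or contact force between the fingers and ball2 above 0.1 N or contact force between the fingers and ball3 above 0.1 N or contact force between the fingers and ball4 above 0.1 N).
It fails at once if a ball is spilled on the bench (height (world z) of any of ball0_center, ball1_center, ball2_center, ball3_center, ball4_center below 0.011 m).
It fails at once if a bystander is moved more than 30 mm (distance of any of beaker, flask, jar, bottle, mortar, clip from where it was at the start of the episode above 0.03 m).
It also fails if it takes over 72 s, if anything falls off the work surface, if the arm or the gripper's body presses on something with over 40 N, if the wrist force passes 120 N, or if a joint passes its speed limit or range.

## Robot

A 6-joint arm with a two-finger parallel gripper is mounted at the origin on the work surface. World frame = base frame: x ahead of the robot, y to its left, z up, the work surface at z = 0. Lengths are in m, angles in rad, forces in N, time in s.
With the tool pointing down it reaches from about 0.325 to 0.875 m from the base axis. Payload 4.4 kg.
Tool frame: the origin (TCP) lies between the finger pads; the fingertips stand 17 mm ahead of it and the grasp point (between the pads) lies 2 mm behind it; z points along the fingers, y is the line along which they close (so a half turn about z gives the same grasp; the last joint's range is limited). The gripper opens to 85 mm and grips with 20 to 120 N. Pads are 22 mm wide; open, the fingers measure 114 mm over their backs; the gripper's body (76 mm by 85 mm) begins 54 mm behind the grasp point. The pads swing forward as they close: fully open they stand 13 mm farther back than shut.
Start: joints at [-1.347, 0.207, 1.542, -0, 1.393, -0.15], TCP at [0.21, -0.535, 0.248] pointing down, gripper open.
Joint ranges: [-2.73, 2.73], [-0.86, 2.22], [0.23, 2.46], [-1.11, 4.25], [0.08, 2.63], [-2.82, 2.82]. Speed limits (rad/s): [2.79, 2.79, 3.14, 3.14, 3.14, 3.14].

## Interface

Orientations are given as a unit quaternion [w, x, y, z].
In Python, from station import r gives the robot as it stands.
- The arm moves only by the shell command python3 -m jog 'ROWS' [OPENING]. ROWS is JSON, one flat list of numbers, 6 for each row, row after row: the shift along the world's x, y, z in cm, then the turn, a rotation vector about the world's x, y, z in degrees. In form: [tx, ty, tz, ax, ay, az, tx, ty, tz, ax, ay, az, ...]. A call has 1 to 5 rows; each row shifts and turns the commanded pose from where the row before left it; what a row does not reach is not made up. A row lasts 1/10 s, in which the tool goes at most 50 mm and 8.59 degrees, less where a joint would pass 70% of its speed; a pose out of reach is approached as far as the arm can. A call is refused whole if a number of a shift passes 5 or a number of a turn 8.59, either way. A call with a gripper value outside its range is refused whole. OPENING is the finger opening in cm, from 0 to 8.54, set as the call begins (- or left out, the last holds). The fingers move at their own pace and stop on an object; the grip force is fixed at half the most. Time passes only in rows, so rows that do not move let the fingers close. It gives the time, the measured TCP pose, the force, the opening and the grip force at its end, in the units of the state.
- r.state(): the state, without advancing time (a new reading comes with each control period).
- r.capture(name): name is "side" or "top"; returns (picture, depth): 384x512x3 uint8, red, green, blue; 384x512 float32, m along the optical axis (not along the pixel's ray), 0 where there is no reading.
- r.get_calibration(name): a dict with "camera_matrix" (3x3 intrinsics, pixels), "k1" (the pictures are not rectified: a ray, as slopes to the right and down, at radius r is drawn at 1 + k1 r^2 times it, then the intrinsics apply), "camera_from_world" (4x4, takes a point from world to camera coordinates). Camera axes: x right, y down, z forward; pixel columns grow to the right and rows downward; lengths in m; the calibration is good to about 2 mm. A picture is of the moment at which its call begins. get_calibration takes no time and is no camera call.
- r.hand_in(): hands the job in; it is judged then, once.
The state is a dict: "time_s": time; "joint_pos": joint angles; "qd": joint speeds; "effort": joint torques, N m; "ee_pos": TCP position; "tcp_rot": TCP orientation; "ft_force": force on the tool from outside, world axes, zero at the start; "ft_torque": the same for the moment, N m; "finger_gap": opening from 0.0 (shut) to 1.0 (fully open); "finger_force": force on a finger pad.
Only numpy, scipy, OpenCV 4.12 (cv2) and the standard library are available. Lean on these libraries where they do the work, as an engineer would, in place of code of your own. Each camera call takes 0.05 s, during which the arm holds its last target. There are 200 camera calls.

## Working session

There is one attempt and no reset: what is moved stays moved. The work goes in short steps, Python scripts to look and compute and a shell command to move; the robot and the scene stay as the last step left them, time stands still between calls to the robot, and variables do not carry over. Pictures are saved under pics/ and viewed, at most 11 in all, crops included, and the job is handed in when it is done.

```bash
ls; mkdir -p pics; cat > h.py <<'E'
import numpy as np, cv2
from station import r
def cap(n):
    im,d=r.capture(n); return im,d,r.get_calibration(n)
def cloud(d,c):
    K=np.array(c["camera_matrix"]);T=np.linalg.inv(np.array(c["camera_from_world"]))
    v,u=np.mgrid[:d.shape[0],:d.shape[1]]
    p=np.stack([u,v],-1).reshape(-1,1,2).astype(np.float64)
    s=cv2.undistortPoints(p,K,np.array([c["k1"],0,0,0.])).reshape(*d.shape,2)
    P=np.concatenate([s*d[...,None],d[...,None]],-1)
    return P@T[:3,:3].T+T[:3,3]
E
python3 - <<'E'
from h import *
for n in("side","top"):
    im,d,c=cap(n); P=cloud(d,c); np.savez(f"/tmp/{n}0.npz",im=im,d=d,P=P)
    cv2.imwrite(f"pics/{n}0.png",cv2.resize(im[...,::-1],(800,600),interpolation=cv2.INTER_CUBIC))
    print(n,np.linalg.inv(np.array(c["camera_from_world"])).round(3).tolist(),c["camera_matrix"],c["k1"])
print(r.state())
E
```

```text
pics
side [[0.99, -0.105, 0.093, 0.432], [-0.14, -0.664, 0.735, -0.986], [-0.016, -0.74, -0.672, 0.987], [0.0, 0.0, 0.0, 1.0]] [[462.86537849   0.         252.85660271]
 [  0.         462.86537849 190.08915452]
 [  0.           0.           1.        ]] -0.08287924951730775
top [[0.024, -0.99, 0.138, 0.352], [-1.0, -0.023, 0.011, -0.01], [-0.008, -0.139, -0.99, 1.714], [0.0, 0.0, 0.0, 1.0]] [[444.15451438   0.         255.40022605]
 [  0.         444.15451438 193.36136184]
 [  0.           0.           1.        ]] -0.12001086381685888
{'time_s': 0.1, 'joint_pos': array([-1.34648544e+00,  2.07365233e-01,  1.54283356e+00,  3.63018638e-05,
        1.39346204e+00, -1.50491422e-01]), 'qd': array([-0.00029781,  0.00074   , -0.00390848,  0.00014268, -0.00059504,
       -0.00044299]), 'effort': array([-3.81178534e-04, -3.84089398e+01, -2.92549127e+01, -3.01221644e-04,
        4.79797251e-03, -2.79715003e-06]), 'ee_pos': array([ 0.21036   , -0.53444618,  0.24721387]), 'tcp_rot': array([-1.03404536e-03,  9.82491808e-01,  1.86302918e-01, -2.03085454e-05]), 'ft_force': array([-0.27623314,  0.72576296,  0.82712006]), 'ft_torque': array([-0.0419325 , -0.00878418, -0.02751339]), 'finger_force': 0.0, 'finger_gap': 1.0021404089962533}
```

View pics/side0.png

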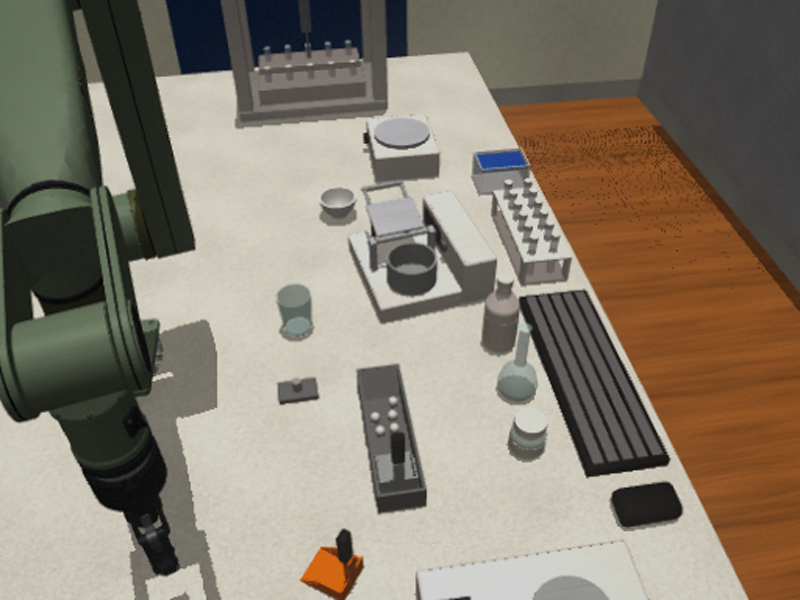

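View pics/top0.png

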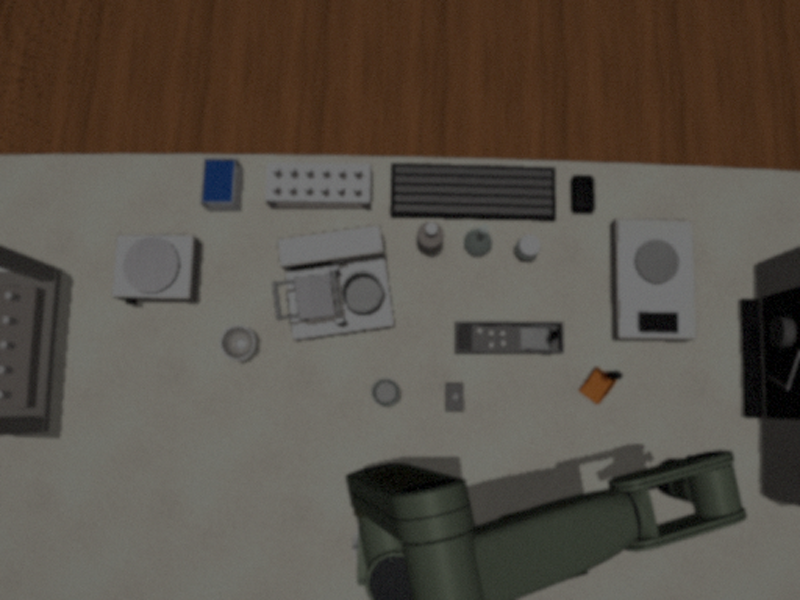

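The scoop could be either the black handle in the tray, side (398,445), or the orange look-alike at side (333,565). I choose the black handle, whose steel pan is in the grey tray. The mill at side (420,250) has the bar handle at (388,187); the hotplates at (400,140) and the bottom right are not it. Next I measure poses and take a close crop.

```bash
python3 - <<'E'
from h import *
D={n:np.load(f"/tmp/{n}0.npz") for n in("side","top")}
def reg(n,u0,v0,u1,v1):
    s=np.s_[int(v0*.64):int(v1*.64),int(u0*.64):int(u1*.64)]
    return D[n]["P"][s].reshape(-1,3),D[n]["im"][s].reshape(-1,3).astype(int),D[n]["d"][s].ravel()
def rect(p): 
    (c,s,a)=cv2.minAreaRect(p[:,:2].astype(np.float32)*1000);return np.round(c,1),np.round(s,1),round(a,2)
for n,b in(("side",(340,350,440,520)),("top",(440,305,580,370))):
    p,c,d=reg(n,*b); k=(d>0)&(p[:,2]>.03)&(p[:,2]<.055)
    print(n,"tray",k.sum(),rect(p[k]),np.median(p[k,2]))
    k=(d>0)&(p[:,2]>.08)&(p[:,2]<.18); print("handle",k.sum(),rect(p[k]),p[k].mean(0).round(4),p[k,2].max()); 
    q=p[k&(p[:,2]>np.percentile(p[k,2],70))];print(q.mean(0).round(4))
    k=(d>0)&(c.min(1)>(140 if n=="side" else 95))&(p[:,2]<.035)&(p[:,2]>.012); print("ballpix",k.sum())
    # floor heights
    k=(d>0)&(p[:,2]<.004);print("bench",np.median(p[k,2]))
for n,b in(("side",(345,180,500,320)),("top",(265,220,400,345))):
    p,c,d=reg(n,*b)
    k=(d>0)&(p[:,2]>.033)&(p[:,2]<.046); print(n,"deck",rect(p[k]))
    k=(d>0)&(p[:,2]>.1)&(p[:,2]<.11); print("z100-110",rect(p[k]),p[k].mean(0).round(4))
    k=(d>0)&(p[:,2]>.09)&(p[:,2]<.1); print("rim",rect(p[k]),p[k].mean(0).round(4))
    k=(d>0)&(p[:,2]>.115); print("lid",rect(p[k]),p[k,2].max())
P=D["side"]["im"][210:350,190:310]; cv2.imwrite("pics/c1.png",cv2.resize(P[...,::-1],(640,600*140//120*120//140),interpolation=cv2.INTER_CUBIC))
E
```

```text
side tray 937 (array([ 506.9, -261.7]), array([ 76.7, 266.6]), 1.04) 0.04251363300884203
handle 185 (array([ 509. , -358.6]), array([15.8, 19.1]), 82.29) [ 0.5087 -0.3616  0.1176] 0.14626290524973062
[ 0.5091 -0.3589  0.1413]
ballpix 115
bench 8.626384215021377e-05
top tray 359 (array([ 506.4, -260.9]), array([ 76. , 261.8]), 0.89) 0.04190101794736245
handle 43 (array([ 508.2, -353.7]), array([14. , 18.5]), 88.13) [ 0.5075 -0.3522  0.1241] 0.14636127647627295
[ 0.5088 -0.3548  0.1421]
ballpix 8
bench -0.0009945501465193907
side deck (array([677.4, 228.9]), array([379.4, 414.6]), 0.69)
z100-110 (array([714. , 116.2]), array([259.3, 327.2]), 41.45) [0.692  0.1557 0.1045]
rim (array([701.4, 108.7]), array([258.9, 316.8]), 46.64) [0.6499 0.0945 0.0948]
lid (array([621.8, 103.5]), array([109.8, 414.7]), 19.09) 0.1603575925911479
top deck (array([593. , 158.2]), array([172.5, 250.7]), 9.62)
z100-110 (array([634.7, 165.7]), array([222.3, 250.6]), 9.11) [0.6974 0.176  0.105 ]
rim (array([635.4, 166.2]), array([224. , 251.6]), 9.32) [0.668  0.1491 0.0965]
lid (array([646.7, 202.3]), array([172.2, 281.2]), 72.21) 0.15795095045588758
```

View pics/c1.png

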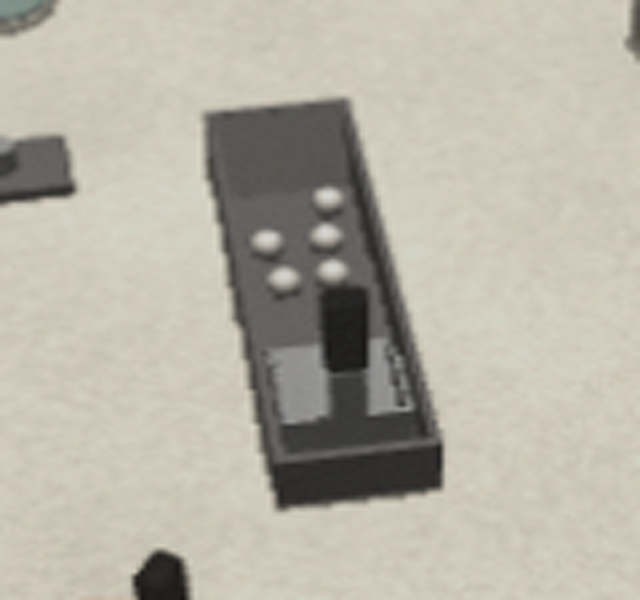

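The crop shows the black-handled steel scoop in the grey tray (handle at crop (345,330)), with five white balls ahead of it around (300,235). The choice holds, so I approach above the handle.

```bash
python3 -m jog '[3,1.8,0,0,0,-2,3,1.8,0,0,0,-2,3,1.8,0,0,0,-2,3,1.8,0,0,0,-2,3,1.8,0,0,0,-2]' 8.5
python3 -m jog '[3,1.8,0,0,0,-2,3,1.8,-1,0,0,-2,3,1.8,-1,0,0,-2,3,1.8,-1,0,0,-2,2.8,1.6,-1,0,0,-2.5]'
python3 -m jog '[0,0,0,0,0,0,0,0,0,0,0,0]'
python3 - <<'E'
from h import *
from scipy.spatial.transform import Rotation as R
s=r.state();q=s["tcp_rot"];print(s["ee_pos"],R.from_quat(q,scalar_first=True).as_matrix().round(3).tolist(),s["joint_pos"].round(3))
# balls & bystander check; chamber rim fit
im,d,c=cap("top");P=cloud(d,c)
for n,(u0,v0,u1,v1) in dict(cham=(335,265,395,325)).items():
    sl=np.s_[int(v0*.64):int(v1*.64),int(u0*.64):int(u1*.64)];p=P[sl].reshape(-1,3)
    k=(p[:,2]>.09)&(p[:,2]<.1)
    q=p[k,:2];x0=np.array([.602,.099]);q=q[abs(np.linalg.norm(q-x0,axis=1)-.047)<.012]
    A=np.c_[2*q,np.ones(len(q))];sol=np.linalg.lstsq(A,(q**2).sum(1),rcond=None)[0];print("rim fit",sol[:2],np.sqrt(sol[2]+sol[:2]@sol[:2]),len(q))
E
```

```text
time_s: 0.6
ee_pos: [0.3613, -0.4439, 0.2477]
tcp_rot: [-0.001, 0.995, 0.099, -0.0]
ft_force: [0.2, -0.2, -1.1]
finger_gap: 0.995
finger_force: 0.0
time_s: 1.1
ee_pos: [0.5095, -0.3557, 0.2072]
tcp_rot: [-0.0, 1.0, 0.008, -0.0]
ft_force: [-0.1, -0.2, 0.9]
finger_gap: 0.995
finger_force: 0.0
time_s: 1.3
ee_pos: [0.5083, -0.3564, 0.2073]
tcp_rot: [-0.0, 1.0, 0.01, -0.001]
ft_force: [-0.7, -0.4, -0.3]
finger_gap: 0.992
finger_force: 0.0
[ 0.50834971 -0.35635977  0.20725966] [[1.0, 0.019, -0.002], [0.019, -1.0, 0.001], [-0.002, -0.001, -1.0]] [-7.500e-01  3.370e-01  1.464e+00 -1.000e-03  1.342e+00  8.010e-01]
rim fit [0.60152791 0.09866529] 0.047238283252118096 100
```

```bash
python3 -m jog '[0,0,-2,0,0,0,0,0,-2,0,0,0,0,0,-2,0,0,0,0,0,-2,0,0,0,0,0,-1.5,0,0,0]'
python3 -m jog '[0,0,0,0,0,0,0,0,0,0,0,0,0,0,0,0,0,0,0,0,0,0,0,0,0,0,0,0,0,0]' 0.5
python3 -m jog '[0,0,0,0,0,0,0,0,0,0,0,0,0,0,0,0,0,0,0,0,0,0,0,0,0,0,0,0,0,0]'
python3 -m jog '[0,0,0.1,0,0,0,0,0,0,0,0,0]'
```

```text
time_s: 1.85
ee_pos: [0.5071, -0.358, 0.1125]
tcp_rot: [-0.0, 1.0, 0.008, -0.0]
ft_force: [0.3, 0.7, 0.7]
finger_gap: 0.995
finger_force: 0.0
time_s: 2.35
ee_pos: [0.5091, -0.3573, 0.1146]
tcp_rot: [0.0, 1.0, 0.008, 0.001]
ft_force: [-0.6, 3.3, 0.8]
finger_gap: 0.156
finger_force: 58.3
time_s: 2.85
ee_pos: [0.5092, -0.3573, 0.1145]
tcp_rot: [0.0, 1.0, 0.009, 0.001]
ft_force: [-0.3, 1.1, 5.6]
finger_gap: 0.152
finger_force: 59.3
time_s: 3.05
ee_pos: [0.5087, -0.3572, 0.1145]
tcp_rot: [0.0, 1.0, 0.009, 0.0]
ft_force: [0.2, 0.2, 2.1]
finger_gap: 0.156
finger_force: 58.9
```

```bash
python3 -m jog '[0,0,0.1,0,0,0,0,0.5,0,0,0,0,0,0.5,0,0,0,0,0,0.5,0,0,0,0,0,0.5,0,0,0,0]'
python3 -m jog '[-0.01,0.5,0,0,0,0,-0.01,0.5,0,0,0,0,-0.01,0.5,0,0,0,0,-0.01,0.5,0,0,0,0,-0.01,0.5,0,0,0,0]'
python3 -m jog '[-0.01,0.5,0,0,0,0,-0.01,0.5,0,0,0,0,-0.01,0.5,0,0,0,0,-0.01,0.5,0,0,0,0,-0.01,0.5,0,0,0,0]'
python3 - <<'E'
from h import *
im,d,c=cap("side");np.savez("/tmp/s1.npz",im=im,d=d,P=cloud(d,c))
cv2.imwrite("pics/s1.png",cv2.resize(im[170:330,170:330,::-1],(600,600),interpolation=cv2.INTER_CUBIC));print(r.state()["ft_force"])
E
```

```text
time_s: 3.55
ee_pos: [0.5082, -0.3362, 0.1148]
tcp_rot: [-0.0, 1.0, 0.009, -0.0]
ft_force: [0.4, -1.3, -1.2]
finger_gap: 0.159
finger_force: 58.4
time_s: 4.05
ee_pos: [0.508, -0.3117, 0.1153]
tcp_rot: [0.0, 1.0, 0.009, 0.0]
ft_force: [-0.6, 0.6, -1.2]
finger_gap: 0.158
finger_force: 58.4
time_s: 4.55
ee_pos: [0.5075, -0.2867, 0.1153]
tcp_rot: [0.0, 1.0, 0.008, 0.0]
ft_force: [0.0, -0.2, -1.1]
finger_gap: 0.158
finger_force: 58.4
[-0.13243196  0.61786579 -1.33951275]
```

View pics/s1.png

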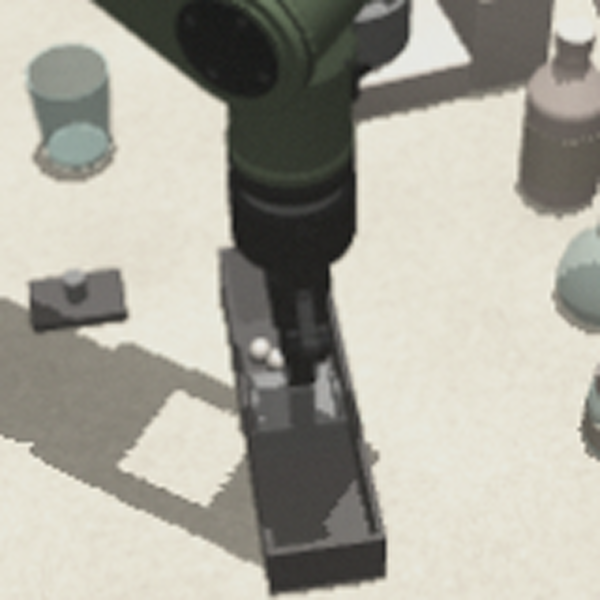

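Scoop at crop (290,400) is sliding centred in the tray with the balls ahead of the lip, at (262,350). Next I finish the push and go up the ramp while tipping back.

```bash
python3 -m jog '[-0.01,0.5,0,0,0,0,-0.01,0.5,0,0,0,0,-0.01,0.5,0,0,0,0,-0.01,0.5,0,0,0,0,-0.01,0.5,0,0,0,0]'
python3 -m jog '[-0.01,0.5,0,0,0,0,-0.01,0.5,0,0,0,0,-0.01,0.5,0,0,0,0,-0.01,0.5,0,0,0,0,0,0.1,0,0,0,0]'
python3 -m jog '[0,0,0,0,0,0,0,0,0,0,0,0,0,-0.01,0.1,1.7,0,0,0,-0.01,0.09,1.7,0,0,0,0,0,0,0,0]'
python3 -m jog '[0,-0.04,0.04,2,0,0,0,-0.04,0.04,2,0,0,0,0,0,0,0,0,0,-0.03,0.02,2,0,0,0,-0.02,0.01,2,0,0]'
python3 -m jog '[0,0,0,0,0,0,0,0,0,2,0,0,0,-0.01,-0.01,2,0,0,0,0,0,0,0,0,0,0,0,0,0,0]'
python3 -m jog '[0,0.02,-0.03,2,0,0,0,0.02,-0.03,2,0,0,0,0,0,0,0,0,0,0,0,0,0,0,0,0,0,0,0,0]'
python3 - <<'E'
from h import *
im,d,c=cap("side");im2,_,_=cap("top")
a=cv2.resize(im[150:300,170:320,::-1],(500,500),interpolation=cv2.INTER_CUBIC)
b=cv2.resize(im2[170:250,270:370,::-1],(300,240),interpolation=cv2.INTER_CUBIC)
o=np.zeros((500,800,3),np.uint8);o[:,:500]=a;o[:240,500:]=b;cv2.imwrite("pics/s2.png",o)
E
```

```text
time_s: 5.1
ee_pos: [0.5069, -0.2616, 0.1153]
tcp_rot: [-0.0, 1.0, 0.009, -0.0]
ft_force: [-0.3, -0.7, -1.2]
finger_gap: 0.16
finger_force: 58.3
time_s: 5.6
ee_pos: [0.5066, -0.2406, 0.1153]
tcp_rot: [0.0, 1.0, 0.009, -0.0]
ft_force: [-0.1, -1.1, -1.3]
finger_gap: 0.155
finger_force: 58.4
time_s: 6.1
ee_pos: [0.5069, -0.2425, 0.1175]
tcp_rot: [-0.03, 1.0, 0.008, 0.001]
ft_force: [1.1, -0.1, -1.5]
finger_gap: 0.155
finger_force: 58.6
time_s: 6.6
ee_pos: [0.5066, -0.2425, 0.1184]
tcp_rot: [-0.101, 0.995, 0.009, 0.001]
ft_force: [0.4, -0.6, -1.0]
finger_gap: 0.156
finger_force: 58.7
time_s: 7.1
ee_pos: [0.5065, -0.243, 0.118]
tcp_rot: [-0.134, 0.991, 0.008, 0.001]
ft_force: [0.6, -0.8, -1.2]
finger_gap: 0.156
finger_force: 58.8
time_s: 7.6
ee_pos: [0.5066, -0.2424, 0.1175]
tcp_rot: [-0.168, 0.986, 0.008, 0.001]
ft_force: [-0.2, -0.9, -1.9]
finger_gap: 0.152
finger_force: 58.8
```

View pics/s2.png

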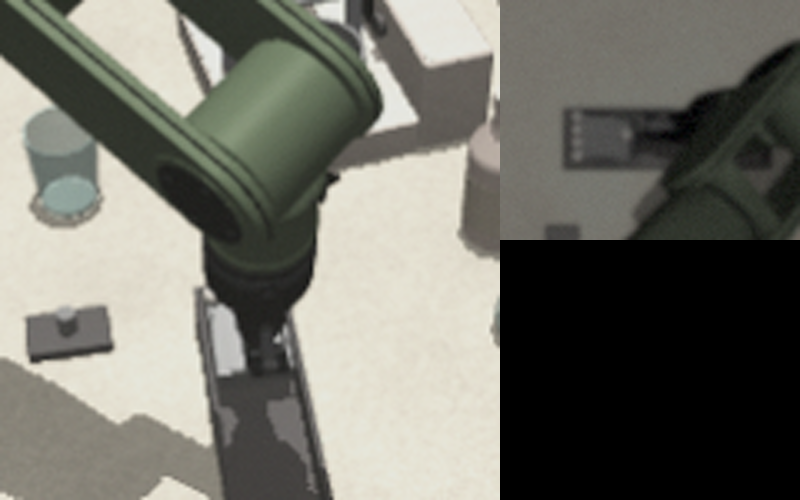

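```bash
python3 - <<'E'
from h import *
im,d,c=cap("top");P=cloud(d,c)
s=np.s_[200:228,286:312]
print(im[s].mean(-1).astype(int).tolist()[::2])
t=np.array([P[200+i,287:315] for i in (8,11,14,17)])
for row in t: print([(round(float(a[1]),3),round(float(a[2]),3)) for a in row[::2]])
cv2.imwrite("pics/s3.png",cv2.resize(np.clip(im[190:240,280:345,::-1].astype(float)*1.8,0,255).astype(np.uint8),(780,600),interpolation=cv2.INTER_CUBIC))
print(r.state()["ft_force"])
E
```

```text
[[112, 116, 114, 115, 113, 116, 114, 114, 115, 114, 115, 114, 115, 118, 115, 114, 115, 115, 115, 114, 114, 113, 115, 116, 114, 114], [111, 113, 113, 112, 111, 112, 115, 111, 112, 114, 113, 113, 113, 112, 113, 114, 115, 116, 112, 113, 116, 113, 115, 116, 117, 116], [114, 114, 111, 114, 115, 109, 112, 107, 108, 110, 110, 109, 109, 106, 109, 107, 106, 109, 110, 110, 107, 110, 109, 109, 110, 110], [113, 113, 113, 113, 101, 88, 77, 77, 82, 85, 84, 76, 72, 68, 70, 71, 72, 72, 67, 69, 75, 72, 73, 71, 71, 72], [111, 113, 114, 111, 96, 76, 66, 72, 91, 103, 96, 75, 62, 59, 57, 57, 53, 55, 54, 53, 53, 56, 55, 46, 51, 52], [113, 113, 112, 107, 98, 71, 59, 60, 77, 92, 91, 84, 78, 80, 79, 79, 77, 77, 76, 76, 74, 74, 76, 68, 70, 66], [112, 111, 114, 111, 97, 72, 63, 69, 87, 100, 96, 87, 82, 79, 80, 78, 78, 78, 78, 77, 80, 75, 77, 80, 80, 84], [113, 114, 114, 110, 95, 74, 58, 62, 83, 93, 89, 83, 80, 78, 79, 77, 78, 77, 75, 79, 75, 78, 77, 80, 90, 99], [114, 114, 112, 111, 98, 69, 61, 65, 86, 99, 95, 89, 79, 77, 76, 77, 77, 78, 77, 76, 78, 79, 76, 74, 78, 84], [114, 115, 112, 109, 98, 71, 64, 65, 85,
[... 801 characters left out ...]
(-0.134, 0.043), (-0.142, 0.042), (-0.149, 0.043), (-0.158, 0.032), (-0.165, 0.033), (-0.173, 0.033), (-0.181, 0.032), (-0.189, 0.026), (-0.197, 0.025), (-0.206, 0.012), (-0.212, 0.025)]
[(-0.115, -0.004), (-0.123, -0.01), (-0.129, 0.014), (-0.134, 0.045), (-0.141, 0.059), (-0.149, 0.052), (-0.158, 0.038), (-0.165, 0.04), (-0.174, 0.029), (-0.181, 0.029), (-0.189, 0.025), (-0.197, 0.027), (-0.204, 0.033), (-0.21, 0.042)]
[(-0.114, 0.008), (-0.122, 0.002), (-0.129, 0.019), (-0.135, 0.044), (-0.141, 0.057), (-0.149, 0.047), (-0.158, 0.032), (-0.166, 0.031), (-0.173, 0.033), (-0.181, 0.028), (-0.189, 0.03), (-0.198, 0.019), (-0.205, 0.026), (-0.213, 0.016)]
[ 0.33268628 -0.14712147 -2.23299441]
```

View pics/s3.png

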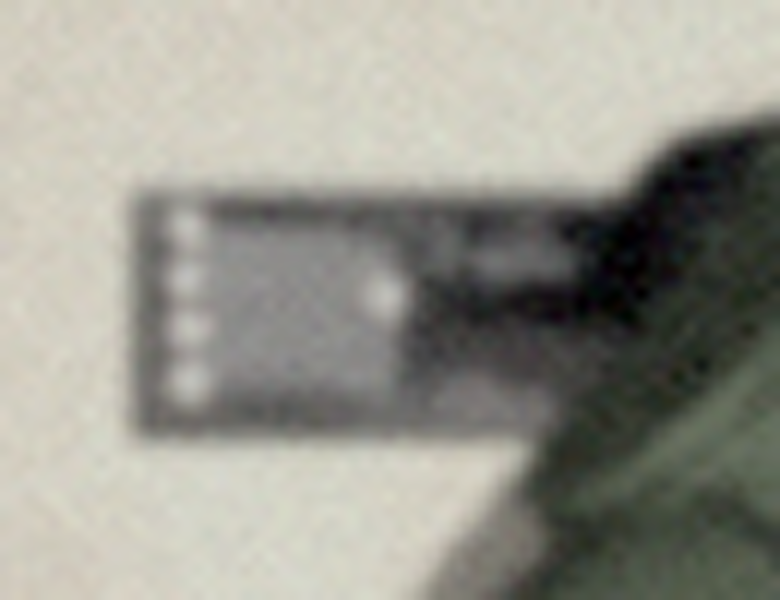

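Top crop: one ball is in the pan at (387,297). The other four are pushed up the ramp ahead of the lip, at (187,225–385), because the lip rides about 4 mm above the ramp. I lower the lip onto the ramp so they roll back in.

```bash
python3 -m jog '[0,0,-0.1,0,0,0,0,0,-0.1,0,0,0,0,0,-0.1,0,0,0]'
python3 -m jog '[0,0,-0.05,0,0,0,0,0,-0.05,0,0,0,0,0,0,0,0,0]'
python3 - <<'E'
from h import *
im,d,c=cap("top");P=cloud(d,c)
print(im[200:228:2,292:314].mean(-1).astype(int).tolist())
for i in range(206,224,2): print([int(1000*a[2]) for a in P[i,290:312:2]])
print(P[212,290:312:2,1].round(3))
print(r.state()["ft_force"])
E
```

```text
time_s: 8.05
ee_pos: [0.5065, -0.242, 0.1144]
tcp_rot: [-0.169, 0.986, 0.008, 0.001]
ft_force: [-0.4, 0.8, -2.3]
finger_gap: 0.159
finger_force: 58.8
time_s: 8.35
ee_pos: [0.5065, -0.2422, 0.1134]
tcp_rot: [-0.169, 0.986, 0.008, 0.001]
ft_force: [-0.7, 0.4, -1.7]
finger_gap: 0.155
finger_force: 58.8
[[114, 113, 114, 113, 115, 113, 113, 112, 114, 115, 115, 113, 115, 114, 117, 115, 114, 114, 113, 114, 113, 116], [114, 115, 116, 114, 111, 114, 115, 112, 112, 115, 116, 115, 114, 113, 112, 116, 115, 115, 115, 116, 116, 116], [108, 109, 110, 108, 107, 110, 108, 108, 110, 109, 108, 112, 109, 110, 109, 109, 110, 111, 108, 111, 110, 108], [78, 74, 76, 79, 80, 81, 74, 71, 70, 69, 68, 69, 72, 71, 72, 71, 71, 74, 70, 66, 73, 72], [60, 59, 71, 93, 100, 92, 76, 67, 68, 63, 59, 57, 51, 52, 50, 48, 51, 52, 53, 51, 50, 50], [57, 53, 65, 85, 94, 88, 81, 78, 77, 76, 78, 77, 74, 76, 71, 69, 70, 68, 68, 67, 62, 45], [57, 51, 69, 91, 99, 96, 83, 79, 78, 80, 77, 79, 79, 80, 77, 77, 76, 77, 76, 80, 70, 56], [55, 52, 65, 86, 97, 92, 85, 78, 77, 80, 76, 78, 77, 77, 77, 78, 80, 82, 91, 101, 97, 74], [58, 51, 6
[... 347 characters left out ...]
], [59, 59, 56, 59, 66, 66, 56, 60, 57, 61, 56, 57, 57, 58, 58, 58, 56, 57, 59, 60, 60, 58], [82, 81, 79, 80, 79, 79, 81, 82, 81, 82, 80, 82, 79, 77, 79, 80, 80, 80, 80, 79, 82, 79]]
[-3, 36, 39, 44, 49, 43, 44, 42, 39, 39, 45]
[-2, 43, 48, 54, 36, 42, 45, 45, 44, 49, 44]
[5, 41, 41, 45, 38, 27, 28, 24, 24, 16, 19]
[0, 43, 34, 51, 38, 33, 31, 16, 17, 17, 16]
[-5, 40, 38, 48, 29, 36, 32, 26, 26, 25, 32]
[2, 40, 38, 51, 32, 31, 34, 29, 24, 14, 23]
[6, 47, 38, 53, 35, 29, 24, 17, 23, 19, 20]
[7, 47, 38, 45, 37, 29, 29, 21, 19, 24, 13]
[-5, 49, 40, 46, 44, 29, 24, 25, 26, 19, 12]
[-0.126 -0.13  -0.139 -0.145 -0.154 -0.162 -0.169 -0.179 -0.186 -0.194
 -0.202]
[ 0.08735015  0.76803593 -1.85329944]
```

```bash
cat >> h.py <<'E'
def balls():
    im,d,c=cap("top");P=cloud(d,c);g=cv2.GaussianBlur(im.mean(-1).astype(np.float32),(3,3),0)
    s=np.s_[205:224,284:320];w=g[s];print(w.astype(int)[::2].tolist());i=w.argmax(1)
    print("ball col y,z per row",[(int(284+a),int(w[k,a]),int(1000*P[205+k,284+a,1]),int(1000*P[205+k,284+a,2])) for k,a in enumerate(i)],r.state()["ft_force"].round(1))
E
python3 -m jog '[0,0,-0.05,0,0,0,0,0,-0.05,0,0,0,0,0,0,0,0,0]'
python3 -m jog '[0,0,-0.05,0,0,0,0,0,0,0,0,0]'
python3 -m jog '[0,0,-0.05,0,0,0,0,0,0,0,0,0]'
python3 -c "from h import *;balls()"
```

```text
time_s: 8.7
ee_pos: [0.5066, -0.2423, 0.1125]
tcp_rot: [-0.168, 0.986, 0.008, 0.001]
ft_force: [-0.4, -0.2, -1.6]
finger_gap: 0.156
finger_force: 58.8
time_s: 8.9
ee_pos: [0.5066, -0.2423, 0.112]
tcp_rot: [-0.168, 0.986, 0.008, 0.001]
ft_force: [0.5, -0.4, -1.6]
finger_gap: 0.154
finger_force: 58.8
time_s: 9.1
ee_pos: [0.5066, -0.2423, 0.1117]
tcp_rot: [-0.168, 0.986, 0.008, 0.001]
ft_force: [0.4, 0.2, -1.6]
finger_gap: 0.155
finger_force: 58.8
[[113, 114, 114, 113, 113, 111, 106, 100, 96, 95, 94, 94, 94, 94, 93, 92, 92, 92, 93, 93, 92, 93, 93, 93, 93, 93, 92, 92, 92, 92, 92, 92, 92, 92, 92, 92], [113, 114, 113, 113, 113, 108, 96, 81, 69, 64, 68, 78, 84, 82, 74, 66, 61, 59, 59, 58, 56, 55, 54, 55, 57, 58, 58, 58, 56, 55, 55, 56, 54, 51, 48, 47], [113, 113, 113, 114, 112, 107, 94, 76, 61, 57, 66, 83, 95, 95, 87, 78, 73, 72, 71, 70, 67, 63, 59, 59, 59, 60, 60, 58, 54, 49, 48, 51, 53, 48, 38, 33], [113, 113, 113, 114, 113, 108, 94, 75, 59, 53, 59, 74, 85, 87, 84, 81, 79, 78, 77, 77, 77, 77, 75, 75, 74, 74, 73, 72, 65, 55, 49, 51, 54, 51, 45, 45], [113, 113, 113, 113, 113, 109, 95, 74, 5
[... 615 characters left out ...]
64, 82, 96, 96, 87, 79, 75, 73, 72, 72, 71, 70, 71, 72, 74, 75, 74, 72, 65, 56, 50, 49, 52, 54, 57, 58], [112, 113, 114, 114, 113, 108, 93, 74, 60, 55, 59, 70, 79, 79, 73, 67, 65, 63, 62, 62, 61, 60, 60, 61, 63, 65, 66, 64, 61, 58, 57, 57, 61, 65, 67, 66]]
ball col y,z per row [(285, 114, -105, 3), (285, 113, -106, 0), (285, 114, -106, 1), (284, 114, -102, 0), (287, 114, -113, 1), (287, 114, -114, 0), (287, 114, -114, 2), (287, 113, -114, 0), (287, 113, -114, 3), (286, 114, -110, 2), (286, 114, -110, 0), (286, 114, -110, -6), (286, 114, -110, 0), (284, 114, -103, -1), (284, 113, -102, 9), (284, 113, -103, -6), (285, 113, -107, -6), (286, 114, -111, -7), (286, 114, -111, -3)] [-0.1  0.  -1.3]
```

```bash
python3 -m jog '[0,0.05,0.0,0,0,0,0,0.05,0,0,0,0,0,0,0,0,0,0]'
python3 -m jog '[0,0.05,0,0,0,0,0,0.05,0,0,0,0,0,0,0,0,0,0]'
python3 -m jog '[0,0.05,0,0,0,0,0,0.05,0,0,0,0,0,0,0,0,0,0]'
python3 -c "from h import *;balls()" | sed 's/ball.*\] \[/[/'
```

```text
time_s: 9.45
ee_pos: [0.5068, -0.242, 0.1118]
tcp_rot: [-0.168, 0.986, 0.008, 0.002]
ft_force: [-0.2, -2.0, -0.1]
finger_gap: 0.158
finger_force: 59.0
time_s: 9.75
ee_pos: [0.5069, -0.2417, 0.1121]
tcp_rot: [-0.167, 0.986, 0.008, 0.002]
ft_force: [-0.4, -6.0, 0.3]
finger_gap: 0.155
finger_force: 59.2
time_s: 10.05
ee_pos: [0.507, -0.2415, 0.1123]
tcp_rot: [-0.166, 0.986, 0.008, 0.002]
ft_force: [-1.3, -7.3, 1.0]
finger_gap: 0.153
finger_force: 59.3
[[113, 113, 113, 114, 113, 111, 106, 100, 96, 93, 93, 93, 93, 92, 92, 92, 92, 92, 92, 92, 93, 92, 91, 92, 92, 92, 92, 92, 92, 92, 91, 92, 92, 92, 92, 92], [112, 113, 113, 114, 113, 108, 96, 80, 67, 60, 56, 55, 57, 60, 61, 61, 60, 59, 58, 59, 60, 60, 59, 57, 56, 57, 57, 58, 57, 56, 56, 55, 52, 50, 48, 48], [113, 113, 113, 113, 112, 107, 94, 76, 61, 51, 47, 50, 59, 67, 72, 72, 71, 70, 72, 78, 85, 85, 78, 68, 63, 61, 62, 60, 56, 53, 50, 50, 49, 42, 35, 32], [114, 113, 112, 113, 112, 107, 94, 75, 58, 48, 45, 51, 62, 72, 77, 77, 77, 77, 79, 84, 91, 96, 94, 91, 90, 87, 80, 74, 65, 55, 48, 49, 52, 50, 47, 46], [113, 113, 113, 113, 113, 108, 94, 7
[... 192 characters left out ...]
8, 78, 78, 78, 78, 79, 81, 83, 85, 89, 92, 87, 71, 51, 37, 30, 25, 22, 21], [114, 114, 114, 114, 112, 107, 94, 74, 57, 47, 44, 51, 63, 73, 78, 78, 78, 78, 78, 78, 78, 79, 81, 84, 85, 85, 82, 78, 70, 58, 44, 34, 30, 30, 30, 29], [113, 113, 113, 113, 113, 107, 94, 74, 57, 47, 45, 51, 62, 72, 77, 78, 77, 77, 77, 78, 78, 80, 86, 94, 98, 97, 94, 94, 88, 73, 54, 42, 38, 39, 40, 40], [113, 113, 114, 114, 113, 108, 93, 73, 57, 48, 46, 52, 61, 69, 73, 73, 72, 71, 69, 68, 69, 70, 72, 76, 79, 80, 83, 85, 82, 70, 57, 52, 52, 53, 56, 57], [113, 114, 114, 114, 113, 108, 93, 74, 60, 54, 51, 53, 58, 61, 63, 63, 61, 60, 59, 58, 58, 57, 57, 58, 61, 62, 63, 63, 63, 60, 59, 60, 63, 66, 67, 67]]
[-0.9 -7.5  0.6]
```

All the balls have rolled in: the front row at columns 296–297 is gone and the bright spots are now in the pan. Lifting.

```bash
python3 -m jog '[0,-0.15,0,0,0,0,0,-0.15,0.1,0,0,0,0,-0.1,0.2,0,0,0,0,0,0.4,0,0,0,0,0,0.6,0,0,0]'
python3 -m jog '[0,0,0.8,0,0,0,0,0,1,0,0,0,0,0,1,0,0,0,0,0,1,0,0,0,0,0,1,0,0,0]'
python3 -m jog '[0,0,1,0,0,0,0,0,1,0,0,0,0,0,1,0,0,0,0,0,0.5,0,0,0,0,0,0,0,0,0]'
python3 - <<'E'
from h import *
im2,d,c=cap("top");im,_,_=cap("side")
a=cv2.resize(im[110:270,180:340,::-1],(400,400),interpolation=cv2.INTER_CUBIC)
b=cv2.resize(np.clip(im2[190:250,275:335,::-1]*1.7,0,255).astype(np.uint8),(400,400),interpolation=cv2.INTER_CUBIC)
cv2.imwrite("pics/s4.png",np.hstack([a,b])); print(r.state()["ft_force"],r.state()["joint_pos"].round(2))
E
```

```text
time_s: 10.6
ee_pos: [0.5061, -0.2423, 0.1243]
tcp_rot: [-0.17, 0.985, 0.008, 0.001]
ft_force: [-0.7, -0.8, -2.2]
finger_gap: 0.158
finger_force: 58.6
time_s: 11.1
ee_pos: [0.5067, -0.2434, 0.1738]
tcp_rot: [-0.168, 0.986, 0.008, 0.002]
ft_force: [-1.1, 0.1, -2.3]
finger_gap: 0.158
finger_force: 58.7
time_s: 11.6
ee_pos: [0.507, -0.2437, 0.2087]
tcp_rot: [-0.168, 0.986, 0.009, 0.002]
ft_force: [-1.1, -0.4, -1.2]
finger_gap: 0.162
finger_force: 58.7
[-0.3955604   0.54969499 -2.32888766] [-0.74  0.33  1.51  0.25  1.54  0.78]
```

View pics/s4.png

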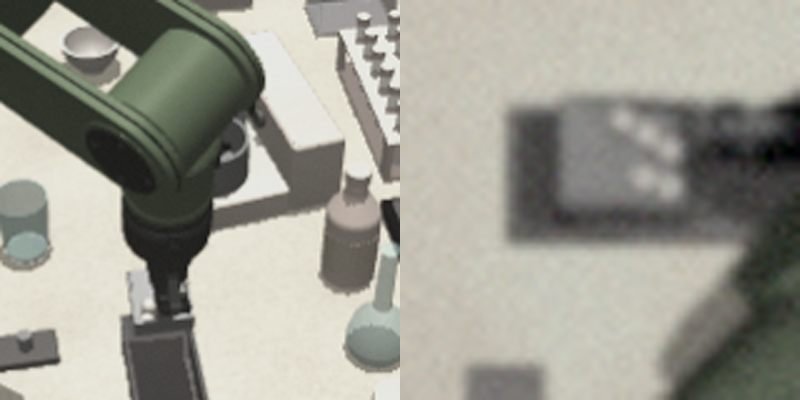

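Five balls are in the lifted pan: top crop (625,120) to (660,190), force about −2 N. Now I carry it to the mill, turning the lip towards the base.

```bash
python3 -m jog '[0.2,0.4,0.1,0,0,2,0.4,0.8,0.1,0,0,4,0.5,1,0.1,0,0,5,0.5,1,0.1,0,0,5,0.5,1,0.1,0,0,5]'
python3 -m jog '[0.5,1,0.1,0,0,5,0.5,1,0.1,0,0,5,0.5,1,0.1,0,0,5,0.5,1,0.1,0,0,5,0.5,1,0.1,0,0,5]'
python3 -m jog '[0.5,1,0.1,0,0,5,0.5,1,0.1,0,0,5,0.5,1,0.1,0,0,5,0.5,1,0.1,0,0,5,0.5,1,0.1,0,0,5]'
python3 -m jog '[0.5,1,0.1,0,0,5,0.5,1,0.1,0,0,5,0.5,1,0.1,0,0,5,0.5,1,0.1,0,0,5,0.5,1,0.1,0,0,5]'
python3 -m jog '[0.5,1,0.1,0,0,2.3,0.6,1,0,0,0,0,0.8,1.2,0,0,0,0,0.8,1.2,0,0,0,0,0.8,1.2,0,0,0,0]'
python3 -m jog '[0.8,1.2,0,0,0,0,0.8,1.2,0,0,0,0,0.8,1.2,0,0,0,0,0.8,1.2,0,0,0,0,0.8,1.2,0,0,0,0]'
python3 -m jog '[0.8,1.2,0,0,0,0,0.8,1,0,0,0,0,0.6,0.6,0,0,0,0,0.3,0.3,0,0,0,0,0,0,0,0,0,0]'
python3 - <<'E'
from h import *
from scipy.spatial.transform import Rotation as R
s=r.state();M=R.from_quat(s["tcp_rot"],scalar_first=True).as_matrix()
x=M[:,1];print("toolx",M[:,0].round(3),"tooly",M[:,1].round(3),"z",M[:,2].round(3),s["ee_pos"],s["joint_pos"].round(2),s["ft_force"])
E
```

```text
time_s: 12.2
ee_pos: [0.5277, -0.2005, 0.212]
tcp_rot: [-0.166, 0.967, 0.19, -0.03]
ft_force: [0.4, 0.4, -2.3]
finger_gap: 0.154
finger_force: 58.7
time_s: 12.7
ee_pos: [0.5528, -0.1503, 0.2169]
tcp_rot: [-0.156, 0.903, 0.395, -0.065]
ft_force: [-0.7, 0.3, -2.5]
finger_gap: 0.155
finger_force: 58.7
time_s: 13.2
ee_pos: [0.5777, -0.1002, 0.2218]
tcp_rot: [-0.139, 0.796, 0.581, -0.097]
ft_force: [1.1, -1.2, -2.6]
finger_gap: 0.156
finger_force: 58.7
time_s: 13.7
ee_pos: [0.6027, -0.0501, 0.2267]
tcp_rot: [-0.115, 0.651, 0.74, -0.124]
ft_force: [-0.4, 0.0, -2.5]
finger_gap: 0.154
finger_force: 58.7
time_s: 14.2
ee_pos: [0.6383, 0.0054, 0.2284]
tcp_rot: [-0.111, 0.639, 0.751, -0.126]
ft_force: [0.4, -0.5, -1.7]
finger_gap: 0.154
finger_force: 58.7
time_s: 14.7
ee_pos: [0.6782, 0.0657, 0.2284]
tcp_rot: [-0.111, 0.638, 0.751, -0.127]
ft_force: [-0.3, 0.3, -2.1]
finger_gap: 0.157
finger_force: 58.7
time_s: 15.2
ee_pos: [0.7029, 0.0961, 0.2282]
tcp_rot: [-0.111, 0.638, 0.751, -0.127]
ft_force: [0.9, 0.2, -2.3]
finger_gap: 0.159
finger_force: 58.7
toolx [-0.161  0.987  0.006] tooly [ 0.931  0.153 -0.332] z [-0.329 -0.048 -0.943] [0.70285633 0.09607394 0.22822821] [ 0.03  0.74  0.86 -0.04  1.88 -0.14] [ 0.86325691  0.22122891 -2.29804644]
```

```bash
python3 - <<'E'
from h import *
p0=r.state()["ee_pos"]*100
C=np.array([60.15,9.87]);o=np.array([.987,.1616])
def g(th,Lo,Lz):
    s,c=np.sin(th),np.cos(th); h=10.65
    a=-6.5*c+h*s; z=6.5*s+h*c
    return np.r_[C+o*(Lo-a),Lz+z]
kt=[-.34,0,.35,.7,1.05];kz=[15,12.8,11.4,10.9,10.9]
ths=np.linspace(-.34,1.05,11)
P=np.array([g(t,1.4,np.interp(t,kt,kz)) for t in ths])
print("first",(P[0]-p0).round(2)); print(np.diff(P,axis=0).round(2),np.degrees(np.diff(ths))[0], "axis",[.1616,-.987])
E
```

```text
first [0.8  2.05 0.05]
[[-1.17 -0.19  0.37]
 [-1.33 -0.22  0.19]
 [-1.47 -0.24  0.18]
 [-1.57 -0.26  0.12]
 [-1.65 -0.27 -0.09]
 [-1.7  -0.28  0.01]
 [-1.71 -0.28 -0.23]
 [-1.69 -0.28 -0.36]
 [-1.64 -0.27 -0.5 ]
 [-1.55 -0.25 -0.73]] 7.964113352318444 axis [0.1616, -0.987]
```

```bash
python3 -m jog '[0.4,0.8,0,0,0,0,0.4,0.8,0,0,0,0,0,0.45,0,0,0,0,0,0,0,0,0,0,0,0,0,0,0,0]'
python3 -m jog '[-0.58,-0.1,0.18,0.64,-3.93,0,-0.58,-0.1,0.18,0.64,-3.93,0,-0.66,-0.11,0.1,0.64,-3.93,0,-0.66,-0.11,0.1,0.64,-3.93,0,-0.49,-0.08,0.06,0.43,-2.62,0]'
python3 -m jog '[-0.49,-0.08,0.06,0.43,-2.62,0,-0.49,-0.08,0.06,0.43,-2.62,0,-0.52,-0.09,0.04,0.43,-2.62,0,-0.52,-0.09,0.04,0.43,-2.62,0,-0.52,-0.09,0.04,0.43,-2.62,0]'
python3 -m jog '[0,0,0,0,0,0,0,0,0,0,0,0,-0.55,-0.09,-0.03,0.43,-2.62,0,-0.55,-0.09,-0.03,0.43,-2.62,0,-0.55,-0.09,-0.03,0.43,-2.62,0]'
python3 -m jog '[-0.85,-0.14,0,0.64,-3.93,0,-0.85,-0.14,0,0.64,-3.93,0,-0.85,-0.14,-0.11,0.64,-3.93,0,-0.85,-0.14,-0.11,0.64,-3.93,0,0,0,0,0,0,0]'
python3 -m jog '[-0.85,-0.14,-0.18,0.64,-3.93,0,-0.85,-0.14,-0.18,0.64,-3.93,0,-0.82,-0.14,-0.25,0.64,-3.93,0,-0.82,-0.14,-0.25,0.64,-3.93,0,0,0,0,0,0,0]'
python3 - <<'E'
from h import *
im2,d,c=cap("top");im,_,_=cap("side")
a=cv2.resize(im[90:230,190:330,::-1],(400,400),interpolation=cv2.INTER_CUBIC)
b=cv2.resize(np.clip(im2[150:230,190:270,::-1]*1.7,0,255).astype(np.uint8),(400,400),interpolation=cv2.INTER_CUBIC)
cv2.imwrite("pics/s5.png",np.hstack([a,b])); print(r.state()["ft_force"],r.state()["joint_pos"].round(2))
E
```

```text
time_s: 15.7
ee_pos: [0.7105, 0.1164, 0.2286]
tcp_rot: [-0.111, 0.638, 0.751, -0.127]
ft_force: [0.1, -0.1, -2.5]
finger_gap: 0.156
finger_force: 58.8
time_s: 16.2
ee_pos: [0.6798, 0.1107, 0.2356]
tcp_rot: [-0.006, 0.647, 0.762, -0.003]
ft_force: [-0.5, -0.2, -2.1]
finger_gap: 0.156
finger_force: 59.0
time_s: 16.7
ee_pos: [0.6546, 0.1064, 0.2374]
tcp_rot: [0.069, 0.643, 0.758, 0.085]
ft_force: [0.3, 0.5, -2.7]
finger_gap: 0.156
finger_force: 59.0
time_s: 17.2
ee_pos: [0.6399, 0.1041, 0.2369]
tcp_rot: [0.113, 0.637, 0.75, 0.138]
ft_force: [0.2, 0.0, -1.3]
finger_gap: 0.156
finger_force: 59.2
time_s: 17.7
ee_pos: [0.6018, 0.0986, 0.2311]
tcp_rot: [0.197, 0.615, 0.726, 0.237]
ft_force: [-1.0, 0.6, -0.9]
finger_gap: 0.154
finger_force: 59.2
time_s: 18.2
ee_pos: [0.5736, 0.0953, 0.2251]
tcp_rot: [0.274, 0.583, 0.689, 0.332]
ft_force: [-0.2, 0.4, -1.6]
finger_gap: 0.155
finger_force: 59.3
[ 1.09497187  0.4285784  -0.68456177] [-0.09 -0.12  2.19  0.81  0.29 -0.96]
```

View pics/s5.png

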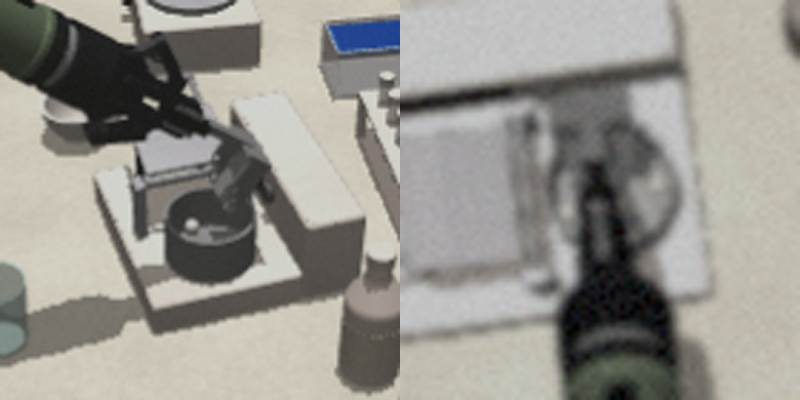

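In the side crop the scoop is tipped over the chamber, with at least one ball visible inside at (192,225). I lift clear, straighten up, and look.

```bash
python3 -m jog '[0,0,0.5,0,0,0,0,0,1,0,0,0,0,0,1,-0.64,3.93,0,0,0,1,-0.64,3.93,0,0,0,1,-0.64,3.93,0]'
python3 -m jog '[0,-0.5,0,-0.64,3.93,0,0,-0.5,0,-0.64,3.93,0,0,-0.5,0,-0.64,3.93,0,0,-0.5,0,-0.64,3.93,0,0,-0.5,0,-0.64,3.93,0]'
python3 -m jog '[0,-1,0,-0.64,3.93,0,0,-1,0,-0.64,3.93,0,0,-1,0,-0.64,3.93,0,0,-1,0,-0.64,3.93,0,0,-1,0,-0.64,3.93,0]'
python3 -m jog '[-0.2,-2,0,0,0,-5,-0.2,-2,0,0,0,-5,-0.2,-2,0,0,0,-5,-0.2,-2,0,0,0,-5,-0.2,-2,0,0,0,-5]'
python3 -m jog '[-0.3,-2,0,0,0,-5,-0.3,-2,0,0,0,-5,-0.3,-2,0,0,0,-5,-0.3,-2,0,0,0,-5,-0.3,-2,0,0,0,-5]'
python3 -m jog '[-0.4,-1.5,0,0,0,-5,-0.4,-1.5,0,0,0,-5,-0.4,-1.5,0,0,0,-5,-0.4,-1.5,0,0,0,-5,-0.4,-1.5,0,0,0,-5]'
python3 -m jog '[-0.4,-1,0,0,0,-5,-0.4,-1,0,0,0,-5,-0.4,-1,0,0,0,-5,-0.4,-1,0,0,0,-5,-0.4,-1,0,0,0,-3.5]'
python3 -m jog '[0,0,0,0,0,0,0,0,0,0,0,0]'
python3 - <<'E'
from h import *
from scipy.spatial.transform import Rotation as R
s=r.state();M=R.from_quat(s["tcp_rot"],scalar_first=True).as_matrix();print(M.round(3).tolist(),s["ee_pos"])
im2,d,c=cap("top");im,_,_=cap("side")
a=cv2.resize(im[140:200,235:295,::-1],(400,400),interpolation=cv2.INTER_CUBIC)
b=cv2.resize(np.clip(im2[165:215,205:255,::-1]*1.7,0,255).astype(np.uint8),(400,400),interpolation=cv2.INTER_CUBIC)
cv2.imwrite("pics/s6.png",np.hstack([a,b])); print(r.state()["ft_force"],r.state()["joint_pos"].round(2))
E
```

```text
time_s: 18.8
ee_pos: [0.5759, 0.0946, 0.2731]
tcp_rot: [0.216, 0.607, 0.719, 0.26]
ft_force: [0.3, 0.9, -1.6]
finger_gap: 0.154
finger_force: 59.4
time_s: 19.3
ee_pos: [0.5765, 0.0691, 0.273]
tcp_rot: [0.108, 0.637, 0.751, 0.133]
ft_force: [0.2, 0.4, -0.8]
finger_gap: 0.154
finger_force: 59.3
time_s: 19.8
ee_pos: [0.5767, 0.0186, 0.2727]
tcp_rot: [-0.004, 0.648, 0.761, 0.001]
ft_force: [-0.3, 0.2, -1.2]
finger_gap: 0.157
finger_force: 59.3
time_s: 20.3
ee_pos: [0.5662, -0.0821, 0.2724]
tcp_rot: [-0.002, 0.799, 0.602, 0.003]
ft_force: [0.6, 0.4, -1.4]
finger_gap: 0.152
finger_force: 59.3
time_s: 20.8
ee_pos: [0.5508, -0.1824, 0.2724]
tcp_rot: [-0.001, 0.91, 0.414, 0.005]
ft_force: [-0.2, -0.2, -2.1]
finger_gap: 0.159
finger_force: 59.3
time_s: 21.3
ee_pos: [0.5305, -0.2574, 0.2724]
tcp_rot: [0.0, 0.978, 0.208, 0.006]
ft_force: [-0.3, -1.1, -1.4]
finger_gap: 0.155
finger_force: 59.3
time_s: 21.8
ee_pos: [0.5102, -0.3073, 0.2723]
tcp_rot: [0.002, 1.0, 0.004, 0.006]
ft_force: [-0.1, 0.4, -0.9]
finger_gap: 0.154
finger_force: 59.3
time_s: 22.0
ee_pos: [0.5101, -0.3057, 0.2715]
tcp_rot: [-0.0, 1.0, 0.007, 0.007]
ft_force: [-0.7, 0.5, -2.0]
finger_gap: 0.158
finger_force: 59.5
[[1.0, 0.014, 0.013], [0.014, -1.0, 0.0], [0.013, 0.0, -1.0]] [ 0.51013965 -0.30570658  0.27152703]
[ 0.26480085 -0.09254824 -0.6783178 ] [-0.69  0.22  1.47  0.01  1.44  0.86]
```

View pics/s6.png

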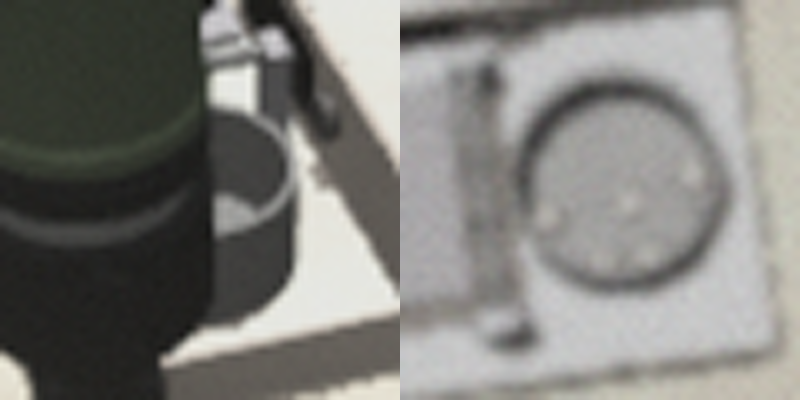

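The top crop shows all five balls in the chamber: (552,218), (627,203), (690,173), (605,258), (648,253). Now I put the scoop back in the tray.

```bash
python3 -m jog '[-0.2,0,-2,0,0.75,0.2,0,0,-3,0,0,0,0,0,-3,0,0,0,0,0,-2,0,0,0,0,0,-1,0,0,0]'
python3 -m jog '[0,0,-1,0,0,0,0,0,-1,0,0,0,0,0,-1,0,0,0,0,0,-0.6,0,0,0,0,0,0,0,0,0]'
python3 -m jog '[0,0,-0.4,0,0,0,0,0,-0.2,0,0,0,0,0,-0.2,0,0,0,0,0,-0.1,0,0,0,0,0,0,0,0,0]'
```

```text
time_s: 22.6
ee_pos: [0.5054, -0.3025, 0.1562]
tcp_rot: [-0.003, 1.0, 0.01, -0.003]
ft_force: [0.7, 0.2, -1.8]
finger_gap: 0.154
finger_force: 59.4
time_s: 23.1
ee_pos: [0.5069, -0.3042, 0.1236]
tcp_rot: [-0.002, 1.0, 0.009, -0.001]
ft_force: [0.3, 0.7, -1.9]
finger_gap: 0.153
finger_force: 59.4
time_s: 23.6
ee_pos: [0.5073, -0.3044, 0.1154]
tcp_rot: [-0.001, 1.0, 0.009, -0.0]
ft_force: [-0.1, -0.1, -1.3]
finger_gap: 0.153
finger_force: 59.4
```

```bash
python3 -m jog '[0,0,-0.05,0,0,0,0,0,-0.05,0,0,0,0,0,0,0,0,0]'
python3 -m jog '[0,0,0,0,0,0,0,0,0,0,0,0,0,0,0,0,0,0,0,0,0,0,0,0,0,0,0,0,0,0]' 6
python3 -m jog '[0,0,1,0,0,0,0,0,2,0,0,0,0,0,4,0,0,0,0,0,4,0,0,0,0,0,2,0,0,0]'
python3 - <<'E'
from h import *
im,d,c=cap("side");P=cloud(d,c);im2,d2,c2=cap("top");P2=cloud(d2,c2)
k=(d>0)&(P[...,2]>.08)&(P[...,2]<.15)&(abs(P[...,0]-.507)<.04)&(abs(P[...,1]+.305)<.05)
print("handle",k.sum(),P[k].mean(0).round(4),P[k][:,2].max()); 
for lo,hi in((.085,.105),(.105,.12),(.12,.14)):
  q=P[k&(P[...,2]>lo)&(P[...,2]<hi)];print(q.mean(0).round(4))
# lid bar: points beyond plate in mill frame
o=np.array([.5923,.1584]);t=np.radians(9.3);ex=np.array([np.cos(t),np.sin(t)]);ey=np.array([-np.sin(t),np.cos(t)])
for n,Q,dd in(("side",P,d),("top",P2,d2)):
  q=Q[dd>0].reshape(-1,3);m=np.c_[(q[:,:2]-o)@ex,(q[:,:2]-o)@ey,q[:,2]]
  b=m[(abs(m[:,0])<.03)&(m[:,1]>.122)&(m[:,1]<.16)&(m[:,2]>.1)];print(n,"bar",len(b),b.mean(0).round(4) if len(b) else 0,b.min(0).round(3),b.max(0).round(3))
  b=m[(abs(m[:,0])<.06)&(m[:,1]>.1)&(m[:,1]<.17)&(m[:,2]>.12)];print("barends",b[:,0].min(),b[:,0].max(),len(b))
  b=m[(m[:,2]>.101)&(m[:,2]<.109)&(m[:,1]>-.2)&(m[:,1]<.2)&(m[:,0]>.06)];print("box",b.min(0),b.max(0))
  b=m[(abs(m[:,0])<.04)&(m[:,1]>.02)&(m[:,1]<.095)&(m[:,2]>.1)];print("plate",np.polyfit(b[:,1],b[:,2],1))
E
```

```text
time_s: 23.9
ee_pos: [0.5075, -0.3045, 0.1146]
tcp_rot: [-0.001, 1.0, 0.009, 0.0]
ft_force: [0.1, 0.6, -1.8]
finger_gap: 0.156
finger_force: 59.7
time_s: 24.4
ee_pos: [0.5074, -0.3045, 0.1146]
tcp_rot: [-0.001, 1.0, 0.009, 0.0]
ft_force: [0.1, -0.1, -0.0]
finger_gap: 0.702
finger_force: 0.0
time_s: 24.9
ee_pos: [0.509, -0.3057, 0.25]
tcp_rot: [0.001, 1.0, 0.009, 0.003]
ft_force: [1.5, -0.4, -0.0]
finger_gap: 0.699
finger_force: 0.0
handle 182 [ 0.507  -0.3089  0.1165] 0.14470367438213483
[ 0.5067 -0.3094  0.095 ]
[ 0.5063 -0.3096  0.113 ]
[ 0.5074 -0.3097  0.1307]Traceback (most recent call last):
  File "<stdin>", line 11, in <module>
    return umr_minimum(a, axis, None, out, keepdims, initial, where)
ValueError: zero-size array to reduction operation minimum which has no identity
```

```bash
python3 - <<'E'
from h import *
o=np.array([.5923,.1584]);t=np.radians(9.3);ex=np.array([np.cos(t),np.sin(t)]);ey=np.array([-np.sin(t),np.cos(t)])
D=np.load("/tmp/side0.npz")
im2,d2,c2=cap("top")
for n,Q,dd in(("side",D["P"],D["d"]),("top",cloud(d2,c2),d2)):
  q=Q[dd>0].reshape(-1,3);m=np.c_[(q[:,:2]-o)@ex,(q[:,:2]-o)@ey,q[:,2]]
  f=lambda n,b:print(n,len(b),*( (b.mean(0).round(4),b.min(0).round(4),b.max(0).round(4)) if len(b) else ()))
  f("bar",m[(abs(m[:,0])<.025)&(m[:,1]>.12)&(m[:,1]<.16)&(m[:,2]>.1)])
  f("arms",m[(abs(m[:,0])<.07)&(m[:,1]>.108)&(m[:,1]<.125)&(m[:,2]>.11)])
  f("box",m[(m[:,2]>.101)&(m[:,2]<.109)&(m[:,1]>-.2)&(m[:,1]<.2)&(m[:,0]>.07)&(m[:,0]<.17)])
  f("plate",m[(abs(m[:,0])<.06)&(m[:,1]>.02)&(m[:,1]<.09)&(m[:,2]>.11)])
E
```

```text
bar 55 [0.0004 0.1308 0.1417] [-0.0238  0.1205  0.1346] [0.0241 0.1413 0.1502]
arms 24 [0.0019 0.116  0.1379] [-0.0463  0.1087  0.1302] [0.0398 0.1248 0.1447]
box 947 [ 0.1172 -0.0109  0.1042] [ 0.0822 -0.1285  0.101 ] [0.1525 0.1247 0.1089]
plate 517 [-0.0027  0.0538  0.1222] [-0.0521  0.0201  0.1102] [0.0486 0.0897 0.1371]
bar 44 [1.000e-04 1.349e-01 1.457e-01] [-0.0245  0.1294  0.1356] [0.0246 0.1409 0.1572]
arms 20 [-0.0003  0.1171  0.1378] [-0.0438  0.1085  0.1265] [0.0426 0.1247 0.1454]
box 864 [ 0.119  -0.0006  0.1048] [ 0.0833 -0.1247  0.101 ] [0.1547 0.1242 0.109 ]
plate 527 [-0.001   0.0554  0.1234] [-0.0505  0.0201  0.1103] [0.0504 0.0898 0.1401]
```

```bash
cat > ik.py <<'E'
import numpy as np
from scipy.optimize import least_squares
from scipy.spatial.transform import Rotation as R
J=np.array([[-1.34649,.207365,1.542834,0,1.393462,-.150491],[-.75,.337,1.464,-.001,1.342,.801],[-.74,.33,1.51,.25,1.54,.78],[.03,.74,.86,-.04,1.88,-.14],[-.09,-.12,2.19,.81,.29,-.96],[-.69,.22,1.47,.01,1.44,.86]])
X=np.array([[.21036,-.534446,.247214],[.50835,-.35636,.20726],[.507,-.2437,.2087],[.7029,.0961,.2282],[.5740,.0953,.2250],[.51014,-.30571,.27153]])
Q=[[-.001034,.982492,.186303,0],[0,1,.01,-.001],[-.168,.986,.009,.002],[-.111,.638,.751,-.127],[.274,.583,.689,.332],[0,1,.007,.007]]
rz=lambda a:R.from_euler('z',a);ry=lambda a:R.from_euler('y',a)
def fk(j,p):
    h,a,l2,e,l3,lt,d,c=p;b=rz(j[0]);s=j[1]+j[2]
    f=b*ry(s);w=b.apply([a,d,h])+(b*ry(j[1])).apply([0,0,l2])+f.apply([e,0,l3])
    Rt=f*rz(j[3])*ry(j[4])*rz(j[5]*-1 if False else j[5]+c)
    return w+Rt.apply([0,0,lt]),Rt
p0=[.4,.0,.4,0,.4,.25,.0,np.pi/2]
def res(v):
    p=v[:8];dj=v[8:].reshape(J.shape);o=[dj.ravel()/.004]
    for j,x,q,e in zip(J,X,Q,dj):
        P,Rt=fk(j+e,p);o+=[(P-x)/.002,(R.from_quat(q,scalar_first=True).inv()*Rt).as_rotvec()/.005]
    return np.concatenate(o)
best=None
for c in (np.pi/2,-np.pi/2,0,np.pi):
  for dd in(.1,-.1,0):
    p=list(p0);p[7]=c;p[6]=dd
    s=least_squares(res,np.r_[p,np.zeros(J.size)])
    if best is None or s.cost<best.cost:best=s
p=best.x[:8]
if __name__=="__main__":print(best.cost,p.round(4),res(best.x)[J.size:].round(1))
E
python3 ik.py
```

```text
2.3989693380056996 [0.2803 0.0079 0.4535 0.0947 0.4927 0.2966 0.0864 1.573 ] [ 0.2 -0.2 -0.2 -0.  -0.1  0.2  0.2 -0.  -0.1  0.  -0.   0.2 -0.4 -0.1
  0.1  0.4 -0.   0.5 -0.1  0.  -0.2 -0.1  0.1  0.   0.   0.1 -0.   0.3
 -0.1 -0.7 -0.1 -0.   0.4  0.2 -0.  -0.3]
```

```bash
cat > sw.py <<'E'
from ik import *
lo=np.array([-2.73,-.86,.23,-1.11,.08,-2.82]);hi=np.array([2.73,2.22,2.46,4.25,2.63,2.82])
t=np.radians(9.3);O=np.array([.5923,.1584,.105]);Rm=rz(t)
def pose(lid,b,flip,rotf=1.0):
    e=.25+lid; bar=O+Rm.apply([0,.14*np.cos(e),.14*np.sin(e)])
    tilt=b+lid*rotf   # tilt>0: fingers to +mill y
    Rt=Rm*R.from_euler('x',np.pi+tilt)*rz(np.pi*flip)
    return bar,Rt
def ik(x,Rt,j0):
    f=lambda j:np.r_[(fk(j,p)[0]-x)/.001,(Rt.inv()*fk(j,p)[1]).as_rotvec()/.005]
    return least_squares(f,np.clip(j0,lo+.01,hi-.01),bounds=(lo,hi))
if __name__=="__main__":
  for flip in(0,1):
    for b in(0,-.35,-.6):
      j=np.array([.34,.3,1.5,.1,1.4,1.75-3.14*flip]);print("flip",flip,"b",b)
      for lid in np.linspace(0,1.321,6):
        s=ik(*pose(lid,b,flip),j);j=s.x;print(round(lid,2),j.round(2),round(s.cost,3))
E
python3 sw.py
```

```text
flip 0 b 0
0.0 [ 0.34  0.44  1.47 -0.    1.23  1.74] 0.0
0.26 [0.19 0.37 1.51 0.28 1.26 1.51] 0.0
0.53 [0.04 0.36 1.53 0.54 1.36 1.3 ] 0.0
0.79 [-0.11  0.4   1.54  0.76  1.5   1.12] 0.0
1.06 [-0.23  0.49  1.52  0.94  1.67  0.99] 0.0
1.32 [-0.33  0.61  1.49  1.09  1.84  0.91] 0.0
flip 0 b -0.35
0.0 [ 0.49  0.54  1.37 -0.34  1.36  1.99] 0.0
0.26 [ 0.36  0.42  1.43 -0.09  1.31  1.79] 0.0
0.53 [0.2  0.34 1.48 0.18 1.32 1.56] 0.0
0.79 [0.03 0.32 1.51 0.45 1.4  1.34] 0.0
1.06 [-0.13  0.37  1.51  0.67  1.52  1.15] 0.0
1.32 [-0.27  0.46  1.49  0.86  1.68  1.01] 0.0
flip 0 b -0.6
0.0 [ 0.58  0.63  1.29 -0.54  1.5   2.11] 0.0
0.26 [ 0.46  0.48  1.37 -0.32  1.4   1.94] 0.0
0.53 [ 0.32  0.37  1.43 -0.07  1.35  1.74] 0.0
0.79 [0.14 0.31 1.47 0.2  1.37 1.51] 0.0
1.06 [-0.03  0.31  1.49  0.45  1.45  1.29] 0.0
1.32 [-0.19  0.38  1.49  0.67  1.57  1.11] 0.0
flip 1 b 0
0.0 [ 0.34  0.44  1.47 -0.    1.23 -1.4 ] 0.0
0.26 [ 0.19  0.37  1.51  0.28  1.26 -1.63] 0.0
0.53 [ 0.04  0.36  1.53  0.54  1.36 -1.84] 0.0
0.79 [-0.11  0.4   1.54  0.76  1.5  -2.02] 0.0
1.06 [-0.23  0.49  1.52  0.94  1.67 -2.15] 0.0
1.32 [-0.33  0.61  1.49  1.09  1.84 -2.24] 0.0
flip 1 b -0.35
0.0 [ 0.49  0.54  1.37 -0.34  1.36 -1.15] 0.0
0.26 [ 0.36  0.42  1.43 -0.09  1.31 -1.36] 0.0
0.53 [ 0.2   0.34  1.48  0.18  1.32 -1.58] 0.0
0.79 [ 0.03  0.32  1.51  0.45  1.4  -1.81] 0.0
1.06 [-0.13  0.37  1.51  0.67  1.52 -1.99] 0.0
1.32 [-0.27  0.46  1.49  0.86  1.68 -2.13] 0.0
flip 1 b -0.6
0.0 [ 0.58  0.63  1.29 -0.54  1.5  -1.04] 0.0
0.26 [ 0.46  0.48  1.37 -0.32  1.4  -1.2 ] 0.0
0.53 [ 0.32  0.37  1.43 -0.07  1.35 -1.4 ] 0.0
0.79 [ 0.14  0.31  1.47  0.2   1.37 -1.63] 0.0
1.06 [-0.03  0.31  1.49  0.45  1.45 -1.85] 0.0
1.32 [-0.19  0.38  1.49  0.67  1.57 -2.03] 0.0
```

Kinematics are fine for the whole swing with the tool turning along with the lid. Moving above the bar.

```bash
python3 -m jog '[0.4,3,0,0,0,0.6,0.4,4,0,0,0,0.6,0.4,4.5,0,0,0,0.6,0.4,4.5,0,0,0,0.6,0.4,4.5,0,0,0,0.6]' 3
python3 -m jog '[0.4,4.5,0,0,0,0.6,0.4,4.5,0,0,0,0.6,0.4,4.5,0,0,0,0.6,0.4,4.5,0,0,0,0.6,0.4,4.5,0,0,0,0.6]'
python3 -m jog '[0.5,4.5,0,0,0,0.6,0.5,4.5,0,0,0,0.6,0.5,4.5,-1,0,0,0.6,0.5,3.5,-1,0,0,0.5,0,0,0,0,0,0]'
python3 -m jog '[0,0,0,0,0,0,0,0,0,0,0,0]'
python3 - <<'E'
from sw import *
from station import r
s=r.state();x,Rt=pose(0,0,0);M=R.from_quat(s["tcp_rot"],scalar_first=True)
print((x-s["ee_pos"])*100,np.degrees((Rt*M.inv()).as_rotvec()),s["finger_gap"]*85)
E
```

```text
time_s: 25.55
ee_pos: [0.526, -0.0974, 0.2424]
tcp_rot: [-0.002, 0.999, 0.035, -0.002]
ft_force: [1.2, 0.8, -0.1]
finger_gap: 0.355
finger_force: 0.0
time_s: 26.05
ee_pos: [0.5459, 0.1273, 0.2424]
tcp_rot: [-0.001, 0.998, 0.062, -0.002]
ft_force: [1.1, -0.4, -0.1]
finger_gap: 0.349
finger_force: 0.0
time_s: 26.55
ee_pos: [0.5647, 0.2992, 0.2198]
tcp_rot: [-0.001, 0.996, 0.084, -0.004]
ft_force: [0.0, -0.5, 0.0]
finger_gap: 0.35
finger_force: 0.0
time_s: 26.75
ee_pos: [0.5669, 0.2944, 0.2235]
tcp_rot: [-0.001, 0.997, 0.081, -0.001]
ft_force: [-0.0, -0.1, -0.2]
finger_gap: 0.353
finger_force: 0.0
[ 0.34808982 -0.21316009 -8.3873986 ] [-0.09110364 -0.12797516 -0.03350575] 30.017587573696883
```

```bash
python3 -m jog '[0.35,-0.2,-2,0,0,0,0,0,-2,0,0,0,0,0,-2,0,0,0,0,0,-1.5,0,0,0,0,0,0,0,0,0]'
python3 -m jog '[0,0,-0.5,0,0,0,0,0,-0.5,0,0,0,0,0,0,0,0,0]'
python3 -m jog '[0,0,0,0,0,0,0,0,0,0,0,0,0,0,0,0,0,0,0,0,0,0,0,0,0,0,0,0,0,0]' 0.6
python3 -m jog '[0,0,0,0,0,0,0,0,0,0,0,0]'
python3 - <<'E'
from sw import *
from station import r
from h import cap
import cv2
s=r.state();x,Rt=pose(0,0,0);M=R.from_quat(s["tcp_rot"],scalar_first=True)
print((x-s["ee_pos"])*100,np.degrees((Rt*M.inv()).as_rotvec()),s["finger_gap"]*85,s["finger_force"],s["ft_force"])
im,_,_=cap("side");im2,_,_=cap("top")
a=cv2.resize(im[70:210,190:330,::-1],(400,400),interpolation=cv2.INTER_CUBIC)
b=cv2.resize(np.clip(im2[150:230,160:240,::-1]*1.7,0,255).astype(np.uint8),(400,400),interpolation=cv2.INTER_CUBIC)
cv2.imwrite("pics/s7.png",np.hstack([a,b]))
E
```

```text
time_s: 27.25
ee_pos: [0.5692, 0.2916, 0.1468]
tcp_rot: [-0.001, 0.997, 0.081, -0.003]
ft_force: [0.1, -0.7, -0.4]
finger_gap: 0.349
finger_force: 0.0
time_s: 27.55
ee_pos: [0.571, 0.2935, 0.1396]
tcp_rot: [-0.001, 0.997, 0.082, 0.0]
ft_force: [-0.6, 0.4, 0.1]
finger_gap: 0.354
finger_force: 0.0
time_s: 28.05
ee_pos: [0.5714, 0.2922, 0.1403]
tcp_rot: [-0.0, 0.997, 0.082, 0.0]
ft_force: [-0.7, -5.0, 2.2]
finger_gap: 0.117
finger_force: 58.4
time_s: 28.25
ee_pos: [0.5714, 0.2922, 0.1402]
tcp_rot: [-0.0, 0.997, 0.082, 0.0]
ft_force: [0.4, -4.9, 1.9]
finger_gap: 0.114
finger_force: 58.4
[-0.10474873  0.00957405 -0.06017171] [-0.01780936  0.03245694 -0.07851095] 9.689530723808383 58.447871804237366 [ 0.44890778 -4.86778079  1.92056969]
```

View pics/s7.png

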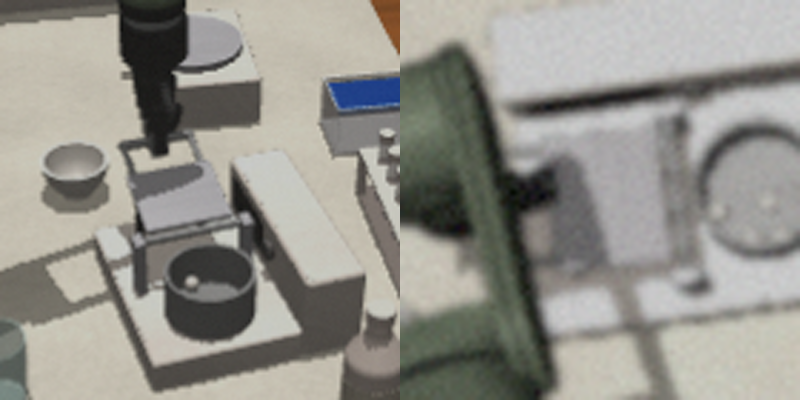

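Side crop: the fingers close on the bar at (155,140), opening about 10 mm, 58 N, with the lid still lying back. Working out the arc.

```bash
python3 - <<'E'
from sw import *
L=np.linspace(0,1.321,31);P=np.array([pose(l,0,0)[0] for l in L])*100
print(np.diff(P,axis=0).round(2).tolist(),np.degrees(L[1])*np.array([.987,.1616]))
E
```

```text
[[0.03, -0.16, 0.59], [0.03, -0.19, 0.59], [0.04, -0.21, 0.58], [0.04, -0.24, 0.57], [0.04, -0.26, 0.56], [0.05, -0.29, 0.54], [0.05, -0.31, 0.53], [0.05, -0.33, 0.52], [0.06, -0.36, 0.5], [0.06, -0.38, 0.48], [0.07, -0.4, 0.47], [0.07, -0.42, 0.45], [0.07, -0.44, 0.43], [0.07, -0.45, 0.41], [0.08, -0.47, 0.39], [0.08, -0.49, 0.37], [0.08, -0.5, 0.35], [0.08, -0.52, 0.32], [0.09, -0.53, 0.3], [0.09, -0.54, 0.27], [0.09, -0.56, 0.25], [0.09, -0.57, 0.23], [0.09, -0.58, 0.2], [0.1, -0.58, 0.17], [0.1, -0.59, 0.15], [0.1, -0.6, 0.12], [0.1, -0.6, 0.09], [0.1, -0.6, 0.07], [0.1, -0.61, 0.04], [0.1, -0.61, 0.01]] [2.49012614 0.40770454]
```

```bash
python3 -m jog '[0.03,-0.16,0.59,2.49,0.41,0,0.03,-0.19,0.59,2.49,0.41,0,0.04,-0.21,0.58,2.49,0.41,0,0.04,-0.24,0.57,2.49,0.41,0,0.04,-0.26,0.56,2.49,0.41,0]'
python3 -m jog '[0.05,-0.29,0.54,2.49,0.41,0,0.05,-0.31,0.53,2.49,0.41,0,0.05,-0.33,0.52,2.49,0.41,0,0.06,-0.36,0.5,2.49,0.41,0,0.06,-0.38,0.48,2.49,0.41,0]'
python3 -m jog '[0.07,-0.4,0.47,2.49,0.41,0,0.07,-0.42,0.45,2.49,0.41,0,0.07,-0.44,0.43,2.49,0.41,0,0.07,-0.45,0.41,2.49,0.41,0,0.08,-0.47,0.39,2.49,0.41,0]'
python3 -m jog '[0.08,-0.49,0.37,2.49,0.41,0,0.08,-0.5,0.35,2.49,0.41,0,0.08,-0.52,0.32,2.49,0.41,0,0.09,-0.53,0.3,2.49,0.41,0,0.09,-0.54,0.27,2.49,0.41,0]'
python3 - <<'E'
from sw import *
from station import r
s=r.state();x,Rt=pose(1.321*20/30,0,0);M=R.from_quat(s["tcp_rot"],scalar_first=True)
print((x-s["ee_pos"])*100,np.degrees((Rt*M.inv()).as_rotvec()),s["finger_gap"]*85,s["ft_force"],s["ft_torque"])
v=Rm.inv().apply(s["ee_pos"]-O);print("lid",np.arctan2(v[2],v[1])-.25,np.hypot(v[1],v[2]))
E
```

```text
time_s: 28.85
ee_pos: [0.5731, 0.2818, 0.1682]
tcp_rot: [-0.111, 0.99, 0.081, -0.009]
ft_force: [2.0, -3.6, -3.6]
finger_gap: 0.117
finger_force: 59.0
time_s: 29.35
ee_pos: [0.5759, 0.2653, 0.1939]
tcp_rot: [-0.219, 0.972, 0.08, -0.017]
ft_force: [1.3, -2.4, -3.7]
finger_gap: 0.116
finger_force: 59.1
time_s: 29.85
ee_pos: [0.5795, 0.2437, 0.2153]
tcp_rot: [-0.325, 0.942, 0.077, -0.026]
ft_force: [1.1, -1.6, -3.1]
finger_gap: 0.116
finger_force: 59.1
time_s: 30.35
ee_pos: [0.5838, 0.218, 0.2315]
tcp_rot: [-0.426, 0.901, 0.074, -0.034]
ft_force: [0.7, -0.7, -2.7]
finger_gap: 0.12
finger_force: 59.2
[-0.11426989 -0.07563909  0.01599354] [-0.17457911  0.06518222 -0.01014708] 10.214755600782773 [ 0.73538602 -0.72150757 -2.71278631] [-0.87695082 -0.20597843 -0.11143448]
lid 0.8765524309362378 0.14009584469600797
```

```bash
python3 -m jog '[0.09,-0.56,0.25,2.49,0.41,0,0.09,-0.57,0.23,2.49,0.41,0,0.09,-0.58,0.2,2.49,0.41,0,0.1,-0.58,0.17,2.49,0.41,0,0.1,-0.59,0.15,2.49,0.41,0]'
python3 -m jog '[0.1,-0.6,0.12,2.49,0.41,0,0.1,-0.6,0.09,2.49,0.41,0,0.1,-0.6,0.07,2.49,0.41,0,0.1,-0.61,0.04,2.49,0.41,0,0.06,-0.4,0,1.6,0.27,0]'
python3 -m jog '[0,0,0,0,0,0,0,0,0,0,0,0,0,0,0,0,0,0,0,0,0,0,0,0,0,0,0,0,0,0]'
python3 - <<'E'
from sw import *
from station import r
import cv2
from h import cap,cloud
s=r.state();x,Rt=pose(1.321,0,0);M=R.from_quat(s["tcp_rot"],scalar_first=True)
print((x-s["ee_pos"])*100,np.degrees((Rt*M.inv()).as_rotvec()),s["finger_gap"]*85,s["ft_force"],s["joint_pos"].round(2))
v=Rm.inv().apply(s["ee_pos"]-O);print("lid",np.arctan2(v[2],v[1])-.25,np.hypot(v[1],v[2]))
im,d,c=cap("side");im2,d2,c2=cap("top");
for Q,dd in((cloud(d,c),d),(cloud(d2,c2),d2)):
  q=Q[dd>0];m=Rm.inv().apply(q-O)
  b=m[(abs(m[:,0])<.055)&(abs(m[:,1])<.025)&(m[:,2]>.02)&(m[:,2]<.1)];print(len(b),b.mean(0).round(4) if len(b) else 0,np.polyfit(b[:,2],b[:,1],1) if len(b)>20 else 0)
q=cloud(d,c)[d>0];k=(q[:,2]>.085)&(q[:,2]<.15)&(abs(q[:,0]-.507)<.04)&(abs(q[:,1]+.305)<.05);print("scoop",q[k].mean(0).round(4))
a=cv2.resize(im[60:290,150:380,::-1],(400,400),interpolation=cv2.INTER_CUBIC)
b=cv2.resize(np.clip(im2[140:260,170:290,::-1]*1.7,0,255).astype(np.uint8),(400,400),interpolation=cv2.INTER_CUBIC)
cv2.imwrite("pics/s8.png",np.hstack([a,b]))
E
```

```text
time_s: 30.85
ee_pos: [0.5886, 0.1892, 0.2417]
tcp_rot: [-0.524, 0.848, 0.069, -0.042]
ft_force: [3.9, -0.3, -4.0]
finger_gap: 0.111
finger_force: 59.2
time_s: 31.35
ee_pos: [0.5932, 0.1611, 0.2452]
tcp_rot: [-0.608, 0.79, 0.064, -0.049]
ft_force: [4.8, 0.7, -1.1]
finger_gap: 0.114
finger_force: 59.3
time_s: 31.85
ee_pos: [0.5932, 0.1615, 0.2452]
tcp_rot: [-0.607, 0.79, 0.065, -0.049]
ft_force: [5.7, 0.1, -3.2]
finger_gap: 0.119
finger_force: 59.4
[-0.08786658 -0.31092789 -0.02112807] [0.58396379 0.19575311 0.01325918] 10.083117372665027 [ 5.68362564  0.0637623  -3.15866496] [-0.32  0.61  1.49  1.09  1.83  0.91]
lid 1.3001311762419496 0.14024122158260138
264 [-0.0152 -0.0032  0.0654] [ 0.04446671 -0.00610957]
66 [-0.0124 -0.0021  0.065 ] [ 0.04149306 -0.00483003]
scoop [ 0.5069 -0.3088  0.1197]
```

View pics/s8.png

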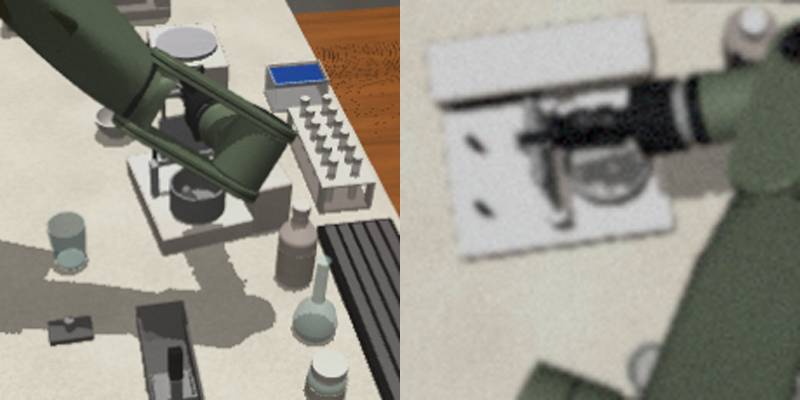

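The lid stands nearly straight up (about 1.28–1.30 rad), gripped at the bar. The scoop stands in the tray at crop (175,365) and the bystanders are in place. One small nudge, a settle, then hand in.

```bash
python3 -m jog '[0.02,-0.1,0,0.4,0.06,0,0.02,-0.1,0,0.4,0.06,0,0,0,0,0,0,0,0,0,0,0,0,0,0,0,0,0,0,0]'
python3 -m jog '[0,0,0,0,0,0,0,0,0,0,0,0,0,0,0,0,0,0,0,0,0,0,0,0,0,0,0,0,0,0]'
python3 -c "
from station import r
print(r.hand_in())"
```

```text
time_s: 32.45
ee_pos: [0.5935, 0.1595, 0.2453]
tcp_rot: [-0.613, 0.786, 0.064, -0.049]
ft_force: [5.1, 0.0, -2.0]
finger_gap: 0.117
finger_force: 59.5
time_s: 32.95
ee_pos: [0.5935, 0.1596, 0.2453]
tcp_rot: [-0.613, 0.786, 0.064, -0.049]
ft_force: [5.2, -0.4, -2.3]
finger_gap: 0.118
finger_force: 59.5
the job is handed in; nothing more can be done
None
```

The job is handed in at about 33 s, with no verdict returned: all five balls are in the chamber, the scoop stands let go in its tray, and the lid is gripped by its bar, steady and within about 0.04 rad of straight up.

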